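# Seat a rail against the hidden stop of a boring jig and clamp it

## Task

Open the clamp of the boring jig by pulling its red knob straight out until it clicks into its outer detent and stays there. Then pick up the loose wooden rail, slide it flat, end first, into the jig's slot and feel for the end stop hidden under the green hood, leaving the rail fully home against the stop but not shoving the stop off its setting. Finally push the knob fully back in to clamp the rail, let go, and leave the other things on the bench where they are.

Things in the scene. Friction and masses are not known exactly. Their poses are not given: they have to be found in the camera images.
- slot_mouth (a point): Boring jig, fixed to the bench. Point: middle of the slot floor at its mouth, on the aluminium bed's top face, 15 mm above the bench. y points into the slot, z up, x across. Bed: x -45 to 45, y -190 to 210, bare and flat before the mouth. Slot: 49 wide, 40 high; two steel guides 28 high flare its entrance from y = 0 out to y = -25 (82 apart overall).
- hood_top (a point): Middle of the green hood's roof, 48 above the bed. Hood: slot mouth y = 0 to 220, 73 wide; dust port (56 diameter, 50 high) on the roof at y = 165. Inside, a clamp pad at y = 19 to 41 blocks the slot, 16 above its floor, while the knob is in; with the knob out it hangs 28 above. The hidden stop's hard face lies somewhere from slot mouth y = 95 to 145, different each time.
- lamp_bar (a point): Middle of the underside of a work-light bar (160 long in x, 30 wide in y, 18 thick), 223 above the bench, axes as slot_mouth. It hangs over the grey knob console from one 14 mm post at its end towards the robot, 70 mm to its -x side, and is in the way of an upright gripper at the knob.
- knob_centre (a point): Centre of the red knob's cap (32 diameter, 18 long), on the sloping face of the grey console on the jig's robot side. z is the knob's axis, out of the panel, leaning 35 deg (0.61 rad) from vertical towards slot_mouth -y: pull along +z, push along -z. The point moves with the knob; knob in, it is 25 mm off the panel, joined by a 12 mm stem.
- pull_knob (a joint): Travel of the red knob in m: 0 = fully in (clamp closed), 0.020 = fully out (clamp open). Two-position detent: it snaps to either end and stays; at most about 7 N is needed either way (up to 9 N when the rail is under the clamp).
- rail_centre (a point): Loose rail of pale wood, 45 wide (x) x 260 long (y) x 24 thick (z), about 200 g, with two dark dowel holes; the point is its centre, half-way up. It starts flat on the open bench to the right of the jig. Both ends and both faces are alike: either end may go in. At home, 115 to 165 mm of it stand out of the mouth.
- stop_pin (a joint): Feeler pin in the middle of the hidden end stop, in m: 0 = nothing touches it (it stands 5 mm proud of the stop's hard face), 0.005 = the rail's end is flush with the hard face. Its spring is very soft (below 0.5 N), softer than the rail's friction on the bed, so that what is felt by force is the hard face.
- stop_block (a joint): How far the end stop has been shoved off its setting, further into the slot, in m: 0 = as set. It is held by friction and slips when pushed with more than about 20 N.
- tape: Bystander, to be left alone: yellow tape measure, 65 x 34 x 62 mm; origin under its base.
- glue: Bystander, to be left alone: white glue bottle, 60 diameter, 170 high mm; origin under its base.
- tin: Bystander, to be left alone: blue screw tin, 74 diameter, 90 high mm; origin under its base.
- mug: Bystander, to be left alone: blue mug, 80 diameter, 95 high mm; origin under its base.
- sander: Bystander, to be left alone: black and wood sanding block, 70 x 110 x 46 mm; origin under its base.
- square: Bystander, to be left alone: try square, wooden stock 120 long with a 150 steel blade mm; origin under its base.
- offcut: Bystander, to be left alone: dark wood offcut, 50 x 90 x 40 mm; origin under its base.

How it is judged:
On the way, in this order (a step that is already met when the one before it is completed fails the run):
1. the knob is pulled out to its detent (at least 17 mm) (value of joint pull_knob above 0.017 m), for 0.2 s.
2. with the knob still out, the rail is seated against the hidden stop (feeler pin pressed at least 3.5 of its 5 mm) (value of joint pull_knob above 0.015 m and value of joint stop_pin above 0.0035 m), for 0.3 s.
At the end, for the whole second after the job is handed in: The knob is back in (within 2 mm of fully home), the rail lies flat in the slot (within 8 mm of its centre line and 0.08 rad of its direction), its end within 1.5 mm of the hidden stop's hard face (feeler pin pressed at least 3.5 of 5 mm) and at rest, and the stop is within 4 mm of its setting (value of joint pull_knob below 0.002 m and value of joint stop_pin above 0.0035 m and value of joint stop_block below 0.004 m and x of rail_centre in the frame of slot_mouth between -0.008 and 0.008 m and y of rail_centre in the frame of slot_mouth between -0.045 and 0.03 m and z of rail_centre in the frame of slot_mouth below 0.018 m and angle between the y axis of rail_centre and the y axis of slot_mouth, either way round below 0.08 rad and velocity of joint each of pull_knob, stop_pin below 0.005 m/s and velocity of joint stop_pin above -0.005 m/s); the robot touches nothing.
It fails at once if the end stop is shoved more than 4 mm off its setting (value of joint stop_block above 0.004 m).
It fails at once if a bystander is moved more than 25 mm (distance of any of tape, glue, tin, mug, sander, square, offcut from where it was at the start of the episode above 0.025 m).
It also fails if it takes over 67 s, if anything falls off the work surface, if the arm or the gripper's body presses on something with over 40 N, if the wrist force passes 120 N, or if a joint passes its speed limit or range.

## Robot

A 7-joint arm with a two-finger parallel gripper is mounted at the origin on the work surface. World frame = base frame: x ahead of the robot, y to its left, z up, the work surface at z = 0. Lengths are in m, angles in rad, forces in N, time in s.
With the tool pointing down it reaches from about 0.425 to 0.925 m from the base axis. Payload 6.8 kg.
Tool frame: the origin (TCP) lies midway between the tips of the shut fingers; the grasp point (between the pads) lies 19 mm behind it; y points along the fingers, z is the direction in which the jaws open and shut, and the axes are right-handed (so a half turn about y gives the same grasp; the last joint's range is limited). The gripper opens to 85 mm and grips with 20 to 120 N. Pads are 22 mm wide; open, the fingers measure 114 mm over their backs; the gripper's body (76 mm by 85 mm) begins 54 mm behind the grasp point. The pads swing forward as they close: fully open they stand 13 mm farther back than shut.
Start: joints at [1.232, 0.477, 0.022, 1.555, -0.011, 1.109, -0.083], TCP at [0.154, -0.657, 0.2] pointing down, gripper open.
Joint ranges: [-2.96, 2.96], [-0.34, 2.1], [-1.41, 1.46], [0.24, 2.44], [-1.37, 4.51], [0.17, 1.92], [-2.96, 2.96]. Speed limits (rad/s): [2.39, 2.39, 3.14, 3.14, 3.14, 3.14, 3.14].

## Interface

Orientations are given as a unit quaternion [w, x, y, z].
In Python, from station import bot gives the robot as it stands. The module is installed in compiled form; this text tells all that it offers.
- The arm moves only by the shell command python3 -m crank 'ROWS' [FORCE]. ROWS is JSON, a list of rows, each an object with "linear": the shift along the tool's x, y, z in m, a list of three; "dr": the turn, a rotation vector about the tool's x, y, z in degrees, a list of three; "hand": the gripper command: -1 is shut, 1 is fully open, values between are in proportion. A call has 1 to 10 rows; each row is the pose to reach, as a shift and turn from the pose commanded when the call began, along the tool's axes at that moment; what a row does not reach only later rows make up. A row lasts 1/12 s, in which the tool goes at most 41.7 mm and 7.16 degrees, less where a joint would pass 70% of its speed; a pose out of reach is approached as far as the arm can. A call with a gripper value outside its range is refused whole. The fingers move at their own pace and stop on an object; FORCE is the grip in N (left out, the last holds). Time passes only in rows, so rows that repeat a pose let the fingers close. It gives the time, the measured TCP pose, the force and the opening at its end, in the units of the state.
- bot.get_obs(): the state, without advancing time (a new reading comes with each control period).
- bot.read_camera(name): name is "scene" or "top" or "wrist"; returns the picture (400x640x3 uint8, blue, green, red); there is no depth.
- bot.camera_params(name): a dict with "K" (3x3 intrinsics, pixels), "k1" (the pictures are not rectified: a ray, as slopes to the right and down, at radius r is drawn at 1 + k1 r^2 times it, then the intrinsics apply), "R" (3x3) and "t" (3): a world point X has camera coordinates R X + t; the wrist camera has in their place "hand_eye" (4x4, takes a point from camera to tool coordinates, whose origin is the TCP and whose axes are the tool frame's). Camera axes: x right, y down, z forward; pixel columns grow to the right and rows downward; lengths in m; the calibration is good to about 2 mm. A picture is of the moment at which its call begins: read the wrist's pose just before it. camera_params takes no time and is no camera call.
- bot.hand_in(): hands the job in, once; it reports no verdict.
Trained networks look in the newest picture that a camera, given by its name, has taken for a name from the list of things; names that differ only in an ending like _2 or _b are one class to them, and where a whole thing is asked for, a point or a joint stands for the part that bears it (a point fixed in the world has none). Each returns a list of dicts, best first, with "score" (0 to 1); they miss things now and then, are a little off and sometimes report something else, mostly with a low value. They report only what shows in the picture. A call takes as long as a camera call.
- bot.search_frame(camera, target): "extent" ([left, top, right, bottom] in pixels, round what is visible of it).
- bot.cut_out(camera, target): "pixels" (400x640 bool, what is visible of it) and "extent" ([left, top, right, bottom] in pixels, round what is visible of it).
- bot.place_of(camera, target): "xy" ([column, row] in pixels: a listed point, or the origin of a listed thing).
The state is a dict: "t": time; "q": joint angles; "joint_vel": joint speeds; "joint_torque": joint torques, N m; "eef_pos": TCP position; "tool_rot": TCP orientation; "contact_force": force on the tool from outside, world axes, zero at the start; "torque": the same for the moment, N m; "gripper_width": opening from 0.0 (shut) to 1.0 (fully open).
Only numpy, scipy, OpenCV 4.12 (cv2) and the standard library are available. Lean on these libraries where they do the work, as an engineer would, in place of code of your own. Each camera call takes 0.05 s, during which the arm holds its last target. There are 200 camera calls.

## Working session

There is one attempt and no reset: what is moved stays moved. The work goes in short steps, Python scripts to look and compute and a shell command to move; the robot and the scene stay as the last step left them, time stands still between calls to the robot, and variables do not carry over. Pictures are saved under pics/ and viewed, about 8 in all and at most 12, crops included, and the job is handed in when it is done.

```bash
mkdir -p pics; cat > h.py <<'E'
import numpy as np, cv2
from station import bot
from scipy.spatial.transform import Rotation as Ro
def rot(o): 
    q=o['tool_rot']; return Ro.from_quat([q[1],q[2],q[3],q[0]])
def ray(cam,px,o=None):
    p=bot.camera_params(cam);K=np.array(p['K']);k=p['k1']
    d=np.array([(px[0]-K[0,2])/K[0,0],(px[1]-K[1,2])/K[1,1]]);u=d.copy()
    for _ in range(20): u=d/(1+k*(u@u))
    v=np.array([u[0],u[1],1.])
    if 'R' in p:
        R=np.array(p['R']);t=np.array(p['t']);return -R.T@t,R.T@v
    H=np.array(p['hand_eye']);R=rot(o).as_matrix()
    return R@H[:3,3]+np.array(o['eef_pos']),R@H[:3,:3]@v
def atz(cam,px,z,o=None):
    c,d=ray(cam,px,o);return c+d*(z-c[2])/d[2]
def tri(*rs):
    A=np.zeros((3,3));b=np.zeros(3)
    for c,d in rs:
        d=d/np.linalg.norm(d);P=np.eye(3)-np.outer(d,d);A+=P;b+=P@c
    return np.linalg.solve(A,b)
def totool(o,vec): return rot(o).as_matrix().T@np.array(vec)
E
python3 - <<'E'
from h import *
np.set_printoptions(precision=4,suppress=True)
o=bot.get_obs();print(o)
print(rot(o).as_matrix())
for c in ['scene','top']:
    im=bot.read_camera(c);cv2.imwrite(f'pics/{c}0.png',im)
    print(c,bot.camera_params(c)['R'],bot.camera_params(c)['t'])
    for n in ['slot_mouth','hood_top','lamp_bar','knob_centre','rail_centre','tape','glue','tin','mug','sander','square','offcut']:
        r=bot.place_of(c,n)
        print(c,n,[(np.round(x['xy'],1),round(x['score'],2)) for x in r[:2]])
print(bot.camera_params('wrist')); print(bot.get_obs()['t'])
E
```

```text
{'t': 0.0, 'q': array([ 1.2319,  0.4778,  0.0223,  1.5565, -0.0115,  1.1093, -0.0831]), 'joint_vel': array([-0.0001,  0.002 ,  0.0004,  0.0003, -0.0002,  0.0005, -0.0008]), 'joint_torque': array([ -0.0001, -59.6443,   1.6079, -28.1198,   0.0125,   0.0093,
         0.    ]), 'eef_pos': array([ 0.1542, -0.6565,  0.1992]), 'tool_rot': array([ 0.0813, -0.0815,  0.7031, -0.7018]), 'contact_force': array([-0.3544, -0.2933,  0.4092]), 'torque': array([-0.0506,  0.0054, -0.0168]), 'gripper_width': 0.996037972466233}
[[-0.9735 -0.0006  0.2287]
 [-0.2287  0.0018 -0.9735]
 [ 0.0001 -1.     -0.0019]]
scene [[ 0.3881  0.9216  0.0094]
 [ 0.6522 -0.2674 -0.7093]
 [-0.6512  0.2814 -0.7048]] [-0.1719 -0.3036  1.5443]
scene slot_mouth [(array([374.3, 220.9]), 0.64)]
scene hood_top [(array([401.4, 198.9]), 0.74)]
scene lamp_bar [(array([389.4, 133.5]), 0.76)]
scene knob_centre [(array([380.4, 168.8]), 0.47)]
scene rail_centre [(array([241.4, 223. ]), 0.56), (array([294.6, 192.3]), 0.47)]
scene tape [(array([293.6, 190.3]), 0.55)]
scene glue [(array([412.8, 240.1]), 0.83), (array([379.1, 169.1]), 0.46)]
[... 602 characters left out ...]
y([382. , 237.1]), 0.96)]
top tape [(array([325. , 260.5]), 0.5)]
top glue [(array([254.3, 161.9]), 0.56)]
top tin [(array([295.3, 152.8]), 0.56)]
top mug []
top sander [(array([458.1, 232.2]), 0.62)]
top square [(array([185.9, 187.8]), 0.95), (array([379.9, 235.6]), 0.22)]
top offcut [(array([338.1, 158.6]), 0.59), (array([248.6, 225.5]), 0.57)]
{'K': array([[317.0494,   0.    , 319.1803],
       [  0.    , 317.0494, 201.3621],
       [  0.    ,   0.    ,   1.    ]]), 'k1': -0.008628007246909925, 'hand_eye': array([[ 0.0002,  0.9569,  0.2905, -0.0736],
       [ 0.0003, -0.2905,  0.9569, -0.1736],
       [ 1.    , -0.0001, -0.0003,  0.0009],
       [ 0.    ,  0.    ,  0.    ,  1.    ]])}
1.3
```

```bash
python3 - <<'E'
import cv2
a=cv2.imread('pics/scene0.png')[90:340,130:510];cv2.imwrite('pics/s0c.png',cv2.resize(a,None,fx=2.1,fy=2.1,interpolation=cv2.INTER_CUBIC))
a=cv2.imread('pics/top0.png')[110:310,150:490];cv2.imwrite('pics/t0c.png',cv2.resize(a,None,fx=2.35,fy=2.35,interpolation=cv2.INTER_CUBIC))
E
```

```text
(no output)
```

View pics/s0c.png

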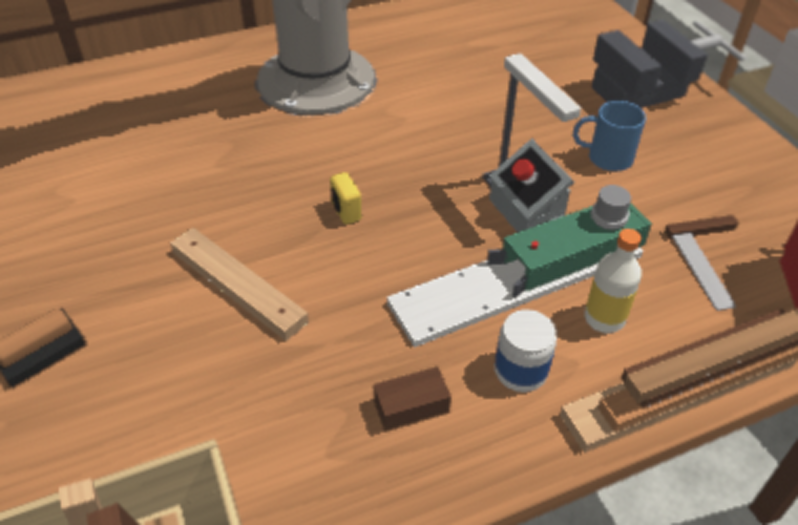

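View pics/t0c.png

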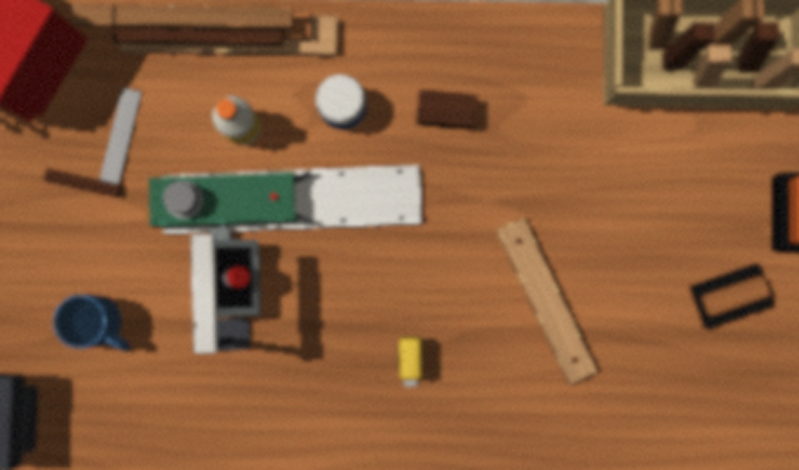

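```bash
python3 - <<'E'
from h import *
np.set_printoptions(precision=4,suppress=True)
P={'hood_top':[(401.4,198.9),(246.9,194.9)],'lamp':[(389.4,133.5),(239.6,236.2)],'knob':[(380.4,168.8),(254.3,225.6)],'rail':[(241.4,223),(382,237.1)]}
for n,(a,b) in P.items():
    X=tri(ray('scene',a),ray('top',b)); print(n,X)
print('mouth scene',atz('scene',(374.3,220.9),.015))
for n,z in [('hood_top',.063),('rail',.012),('lamp',.223)]: print(n,atz('scene',P[n][0],z),atz('top',P[n][1],z))
t=lambda u,v:(150+u/2.35,110+v/2.35)
s=lambda u,v:(130+u/2.1,90+v/2.1)
print('bed end top',[atz('top',t(*c),.015) for c in [(421,166),(423,224)]])
print('bed end scene',[atz('scene',s(*c),.015) for c in [(387,300),(416,341)]])
print('bed lower edge top',atz('top',t(163,232),.015))
print('hood roof corners top',[atz('top',t(*c),.063) for c in [(150,178),(150,227),(296,174),(295,222)]])
print('knob visible',tri(ray('scene',s(523,170)),ray('top',t(238,277))))
for c in ['top','scene']:
    bot.read_camera(c)
    for n in ['rail_centre','knob_centre']:
        r=bot.cut_out(c,n)
        if not r: continue
        m=r[0]['pixels'].astype(np.uint8);cnt=max(cv2.findContours(m,0,2)[0],key=cv2.contourArea)
        R=cv2.minAreaRect(cnt);print(c,n,r[0]['score'],R)
        if n=='rail_centre':
            bp=cv2.boxPoints(R);print([atz(c,p,.024 if c=='top' else .012) for p in bp])
E
```

```text
hood_top [0.6198 0.2025 0.0683]
lamp [0.4777 0.206  0.2226]
knob [0.5139 0.1717 0.1189]
rail [ 0.4819 -0.2828  0.0186]
mouth scene [0.6289 0.1057 0.015 ]
hood_top [0.6151 0.2049 0.063 ] [0.621  0.2045 0.063 ]
rail [ 0.4753 -0.2841  0.012 ] [ 0.4824 -0.2818  0.012 ]
lamp [0.4808 0.2139 0.223 ] [0.4735 0.1985 0.223 ]
bed end top [array([ 0.6835, -0.0866,  0.015 ]), array([ 0.5934, -0.0915,  0.015 ])]
bed end scene [array([ 0.6021, -0.0883,  0.015 ]), array([ 0.686 , -0.0789,  0.015 ])]
bed lower edge top [0.5726 0.311  0.015 ]
hood roof corners top [array([0.6513, 0.3236, 0.063 ]), array([0.577 , 0.3208, 0.063 ]), array([0.6618, 0.1023, 0.063 ]), array([0.5891, 0.1017, 0.063 ])]
knob visible [0.504  0.1805 0.0994]
top rail_centre 0.82 ((382.5645751953125, 237.67262268066406), (72.5139389038086, 14.449396133422852), 64.29004669189453)
[array([ 0.5849, -0.201 ,  0.024 ]), array([ 0.6085, -0.2476,  0.024 ]), array([ 0.3765, -0.3632,  0.024 ]), array([ 0.3533, -0.317 ,  0.024 ])]
top knob_centre 0.66 ((251.0, 227.5), (7.0, 8.0), 90.0)
scene rail_centre 0.7 ((243.07272338867188, 224.9015655517578), (74.05413818359375, 17.377199172973633), 36.469234466552734)
[array([ 0.3785, -0.3701,  0.012 ]), array([ 0.3263, -0.3257,  0.012 ]), array([ 0.5838, -0.1989,  0.012 ]), array([ 0.6219, -0.2429,  0.012 ])]
scene knob_centre 0.59 ((378.5, 170.5), (7.0, 7.0), 90.0)
```

```bash
cat >> h.py <<'E'
YAW=.052
Jy=np.array([-np.sin(YAW),np.cos(YAW),0]);Jx=np.array([np.cos(YAW),np.sin(YAW),0]);Z=np.array([0,0,1.])
A=-np.sin(np.radians(35))*Jy+np.cos(np.radians(35))*Z   # knob axis
def frame(y,z): return Ro.from_matrix(np.column_stack([np.cross(y,z),y,z]))
RK=frame(-A,np.cross(-Jx,-A)) 
def move(p,R=None,o=None):
    o=o or bot.get_obs()
    lin=totool(o,np.array(p)-o['eef_pos']); dr=np.degrees((rot(o).inv()*(R or rot(o))).as_rotvec())
    print('lin',np.round(lin,4),'dist',np.linalg.norm(lin).round(3),'dr',np.round(dr,1))
def st():
    o=bot.get_obs(); print('t %.2f'%o['t'],'p',np.round(o['eef_pos'],4),'F',np.round(o['contact_force'],1),'w %.3f'%o['gripper_width'],'q',np.round(o['q'],2)); return o
E
python3 - <<'E'
from h import *
print(RK.as_matrix().round(2))
st();move([.5,-.35,.3],RK);move([.512,.112,.196],RK)
E
```

```text
[[-1.   -0.03  0.04]
 [-0.05  0.57 -0.82]
 [ 0.   -0.82 -0.57]]
t 1.60 p [ 0.1544 -0.6571  0.2002] F [-0.5 -0.9 -0.4] w 0.999 q [ 1.23  0.48  0.02  1.56 -0.01  1.11 -0.08]
lin [-0.4067 -0.0998 -0.2199] dist 0.473 dr [-34.9   9.9   3.1]
lin [-0.524   0.0042 -0.6669] dist 0.848 dr [-34.9   9.9   3.1]
```

```bash
R='{"linear":[-0.407,-0.1,-0.22],"dr":[-35,10,3],"hand":0.2}'; python3 -m crank '[{"linear":[-0.407,-0.1,-0.22],"dr":[-35,10,3],"hand":0.2},{"linear":[-0.407,-0.1,-0.22],"dr":[-35,10,3],"hand":0.2},{"linear":[-0.407,-0.1,-0.22],"dr":[-35,10,3],"hand":0.2},{"linear":[-0.407,-0.1,-0.22],"dr":[-35,10,3],"hand":0.2},{"linear":[-0.407,-0.1,-0.22],"dr":[-35,10,3],"hand":0.2},{"linear":[-0.407,-0.1,-0.22],"dr":[-35,10,3],"hand":0.2},{"linear":[-0.407,-0.1,-0.22],"dr":[-35,10,3],"hand":0.2},{"linear":[-0.407,-0.1,-0.22],"dr":[-35,10,3],"hand":0.2},{"linear":[-0.407,-0.1,-0.22],"dr":[-35,10,3],"hand":0.2},{"linear":[-0.407,-0.1,-0.22],"dr":[-35,10,3],"hand":0.2}]' 60
python3 - <<'E'
from h import *
st();move([.512,.112,.196],RK)
E
```

```text
t: 2.43
eef_pos: [0.4602, -0.3853, 0.2886]
tool_rot: [0.011, -0.023, 0.887, -0.461]
contact_force: [0.1, -0.6, -0.1]
gripper_width: 0.602
t 2.43 p [ 0.4602 -0.3853  0.2886] F [ 0.1 -0.6 -0.1] w 0.602 q [ 0.86  0.6  -0.08  1.29 -0.35  1.72 -0.7 ]
lin [-0.0774  0.3595 -0.3512] dist 0.509 dr [ 0.1 -0.1  0.1]
```

```bash
python3 -m crank '[{"linear":[-0.077,0.36,-0.351],"dr":[0,0,0],"hand":0.2},{"linear":[-0.077,0.36,-0.351],"dr":[0,0,0],"hand":0.2},{"linear":[-0.077,0.36,-0.351],"dr":[0,0,0],"hand":0.2},{"linear":[-0.077,0.36,-0.351],"dr":[0,0,0],"hand":0.2},{"linear":[-0.077,0.36,-0.351],"dr":[0,0,0],"hand":0.2},{"linear":[-0.077,0.36,-0.351],"dr":[0,0,0],"hand":0.2},{"linear":[-0.077,0.36,-0.351],"dr":[0,0,0],"hand":0.2},{"linear":[-0.077,0.36,-0.351],"dr":[0,0,0],"hand":0.2},{"linear":[-0.077,0.36,-0.351],"dr":[0,0,0],"hand":0.2},{"linear":[-0.077,0.36,-0.351],"dr":[0,0,0],"hand":0.2}]'
python3 -m crank '[{"linear":[0,0,0],"dr":[0,0,0],"hand":0.2},{"linear":[0,0,0],"dr":[0,0,0],"hand":0.2}]'
python3 - <<'E'
from h import *
o=st();move([.512,.112,.196],RK)
im=bot.read_camera('wrist');cv2.imwrite('pics/w1.png',im)
for n in ['knob_centre','slot_mouth','hood_top','lamp_bar']: print(n,[(x['xy'],x['score']) for x in bot.place_of('wrist',n)])
r=bot.cut_out('wrist','knob_centre')
for x in r: print(x['extent'],x['score'])
E
```

```text
t: 3.27
eef_pos: [0.5009, 0.0225, 0.2119]
tool_rot: [0.011, -0.023, 0.887, -0.461]
contact_force: [0.4, -0.8, -0.1]
gripper_width: 0.598
t: 3.43
eef_pos: [0.5001, 0.0236, 0.2121]
tool_rot: [0.012, -0.026, 0.887, -0.461]
contact_force: [-0.4, -0.7, -0.5]
gripper_width: 0.598
t 3.43 p [0.5001 0.0236 0.2121] F [-0.4 -0.7 -0.5] w 0.598 q [ 0.47  0.34 -0.3   1.91 -0.55  1.13 -1.04]
lin [-0.0169  0.0635 -0.0624] dist 0.091 dr [0.1 0.1 0.3]
knob_centre [([262.7, 162.7], 0.74)]
slot_mouth [([369.4, 48.5], 0.77)]
hood_top [([263.8, 53.6], 0.57)]
lamp_bar [([146.2, 208.0], 0.88)]
[249.9, 146.6, 278.2, 178.2] 0.84
```

View pics/w1.png

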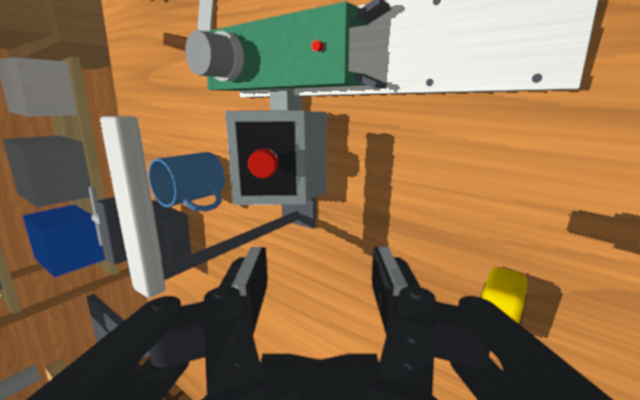

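```bash
python3 - <<'E'
from h import *
np.set_printoptions(precision=4,suppress=True)
o=bot.get_obs()
w=ray('wrist',(262.7,162.7),o)
s=ray('scene',(380.4,168.8));s2=ray('scene',(378.5,170.5));t=ray('top',(254.3,225.6));t2=ray('top',(251,227.5))
for a in [(w,s),(w,s2),(w,t),(w,t2),(w,s,s2,t,t2)]: print(tri(*a))
print('mouth',atz('wrist',(369.4,48.5),.015,o),'bed end',[atz('wrist',p,.015,o) for p in [(601,0),(584,91)]],'bed edge',atz('wrist',(270,95),.015,o),'lamp',atz('wrist',(146,208),.223,o))
d=w[1]/np.linalg.norm(w[1])
print(w[0]+d*.32, w[0]+d*.36)
E
```

```text
[0.5019 0.184  0.0992]
[0.504  0.178  0.0999]
[0.5095 0.1676 0.1085]
[0.5042 0.1813 0.0942]
[0.5078 0.1756 0.107 ]
mouth [0.6298 0.0962 0.015 ] bed end [array([ 0.6557, -0.0925,  0.015 ]), array([ 0.5917, -0.0975,  0.015 ])] bed edge [0.5773 0.2434 0.015 ] lamp [0.4784 0.1989 0.223 ]
[0.5145 0.1432 0.1321] [0.5063 0.1708 0.1043]
```

```bash
python3 - <<'E'
from h import *
move(np.array([.505,.177,.102])+.055*A,RK)
E
```

```text
lin [-0.0116  0.1255 -0.0658] dist 0.142 dr [ 0.  -0.2  0. ]
```

```bash
python3 -m crank '[{"linear":[-0.012,0.04,-0.066],"dr":[0,0,0],"hand":0.2},{"linear":[-0.012,0.04,-0.066],"dr":[0,0,0],"hand":0.2},{"linear":[-0.012,0.125,-0.066],"dr":[0,0,0],"hand":0.2},{"linear":[-0.012,0.125,-0.066],"dr":[0,0,0],"hand":0.2},{"linear":[-0.012,0.125,-0.066],"dr":[0,0,0],"hand":0.2},{"linear":[-0.012,0.125,-0.066],"dr":[0,0,0],"hand":0.2},{"linear":[-0.012,0.125,-0.066],"dr":[0,0,0],"hand":0.2}]'
python3 - <<'E'
from h import *
np.set_printoptions(precision=4,suppress=True)
o=st()
im=bot.read_camera('wrist');cv2.imwrite('pics/w2.png',im)
r=bot.place_of('wrist','knob_centre');print(r[:2])
m=bot.cut_out('wrist','knob_centre')
for x in m: print(x['extent'],x['score'])
w=ray('wrist',r[0]['xy'],o)
K=tri(w,ray('scene',(379.4,169.6)),ray('top',(252.6,226.5)));print(K)
# knob in tool coords as function of distance along y
for y in (.045,.055,.065):
    c=totool(o,w[0]-o['eef_pos']);d=totool(o,w[1]);print(c+d*(y-c[1])/d[1])
E
```

```text
t: 4.32
eef_pos: [0.5071, 0.1459, 0.1479]
tool_rot: [0.01, -0.023, 0.887, -0.461]
contact_force: [0.3, -0.1, 0.4]
gripper_width: 0.599
t 4.32 p [0.5071 0.1459 0.1479] F [ 0.3 -0.1  0.4] w 0.599 q [ 0.31  0.41 -0.39  2.   -0.62  0.87 -1.13]
[{'xy': [317.0, 207.5], 'score': 0.94}]
[298.0, 183.2, 336.9, 232.5] 0.98
[0.5084 0.1753 0.1099]
[-0.0025  0.045  -0.0008]
[ 0.0007  0.055  -0.0009]
[ 0.004  0.065 -0.001]
```

View pics/w2.png

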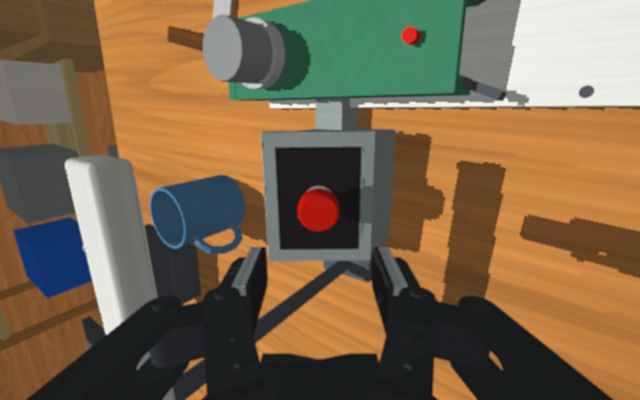

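```bash
python3 - <<'E'
from h import *
np.set_printoptions(precision=4,suppress=True)
o=bot.get_obs()
o1=dict(o);o1['eef_pos']=np.array([.5001,.0236,.2121]);o1['tool_rot']=[.012,-.026,.887,-.461]
a=ray('wrist',(262.7,162.7),o1);b=ray('wrist',(317,207.5),o)
K=tri(a,b);print(K,totool(o,K-o['eef_pos']))
s=ray('scene',(379.4,169.6));K=tri(a,b,s);print(K,totool(o,K-o['eef_pos']))
K=tri(b,s);print(K,totool(o,K-o['eef_pos']))
# project candidate Ks in tool y into scene/top
for y,x in [(.05,-.001),(.06,.0025),(.07,.0055),(.08,.0085)]:
    X=rot(o).apply([x,y,-.001])+o['eef_pos']
    out=[]
    for c in('scene','top'):
        p=bot.camera_params(c);u=np.array(p['R'])@X+p['t'];K_=np.array(p['K']);out.append((K_@u/u[2])[:2].round(1))
    print(y,X,out)
E
```

```text
[0.5013 0.1841 0.0953] [ 0.0046  0.066  -0.0012]
[0.5026 0.1814 0.1007] [ 0.0035  0.06   -0.0021]
[0.5057 0.179  0.1055] [ 0.0005  0.0546 -0.0028]
0.05 [0.5074 0.175  0.1083] [array([378.3, 169.9]), array([252.3, 226.8])]
0.06 [0.5036 0.1806 0.1001] [array([378.9, 170.7]), array([251. , 227.9])]
0.07 [0.5004 0.1862 0.0919] [array([379.6, 171.6]), array([249.7, 228.9])]
0.08 [0.4971 0.1917 0.0837] [array([380.3, 172.5]), array([248.4, 229.8])]
```

```bash
python3 -m crank '[{"linear":[0.002,0.03,-0.0015],"dr":[0,0,0],"hand":0.2},{"linear":[0.002,0.05,-0.0015],"dr":[0,0,0],"hand":0.2},{"linear":[0.002,0.06,-0.0015],"dr":[0,0,0],"hand":0.2},{"linear":[0.002,0.066,-0.0015],"dr":[0,0,0],"hand":0.2},{"linear":[0.002,0.07,-0.0015],"dr":[0,0,0],"hand":0.2},{"linear":[0.002,0.07,-0.0015],"dr":[0,0,0],"hand":0.2}]'
python3 - <<'E'
from h import *
o=st()
im=bot.read_camera('wrist');cv2.imwrite('pics/w3.png',im)
print(bot.place_of('wrist','knob_centre')[:2]); print([x['extent'] for x in bot.search_frame('wrist','knob_centre')])
E
```

```text
t: 4.97
eef_pos: [0.5024, 0.1881, 0.0913]
tool_rot: [0.011, -0.023, 0.887, -0.461]
contact_force: [0.4, 0.1, 0.2]
gripper_width: 0.596
t 4.97 p [0.5024 0.1881 0.0913] F [0.4 0.1 0.2] w 0.596 q [ 0.26  0.5  -0.43  2.05 -0.67  0.71 -1.11]
[{'xy': [322.7, 243.1], 'score': 0.79}]
[[293.5, 213.2, 349.1, 276.7]]
```

View pics/w3.png

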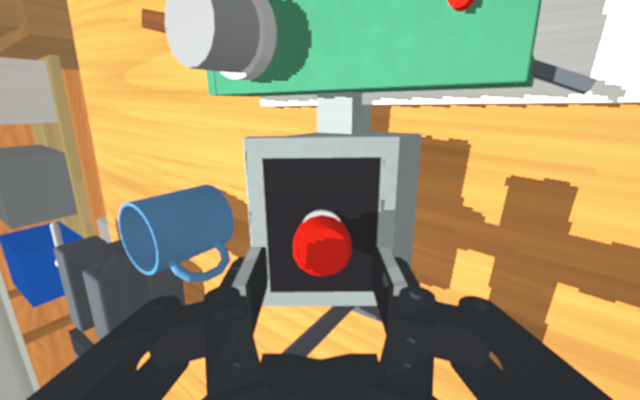

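```bash
python3 - <<'E'
from h import *
np.set_printoptions(precision=4,suppress=True)
o=bot.get_obs();f=lambda p,q=[.0105,-.023,.887,-.461]:dict(eef_pos=np.array(p),tool_rot=q)
a=ray('wrist',(262.7,162.7),f([.5001,.0236,.2121],[.012,-.026,.887,-.461]));b=ray('wrist',(317,207.5),f([.5071,.1459,.1479]));c=ray('wrist',(322.7,243.1),o)
for r in [(b,c),(a,c),(a,b,c),(a,b,c,ray('scene',(378.5,170.5)),ray('top',(251,227.5)))]:
    K=tri(*r);print(K,totool(o,K-o['eef_pos']))
E
```

```text
[0.5047 0.1777 0.1027] [-0.0013 -0.0148  0.002 ]
[0.5028 0.1794 0.0997] [ 0.0005 -0.0113  0.0023]
[0.5026 0.1804 0.0991] [ 0.0007 -0.0102  0.0018]
[0.5036 0.1795 0.1008] [-0.0003 -0.0121  0.0016]
```

```bash
python3 -m crank '[{"linear":[0,0.004,0.002],"dr":[0,0,0],"hand":0.2},{"linear":[0,0.004,0.002],"dr":[0,0,0],"hand":-1},{"linear":[0,0.004,0.002],"dr":[0,0,0],"hand":-1},{"linear":[0,0.004,0.002],"dr":[0,0,0],"hand":-1},{"linear":[0,0.004,0.002],"dr":[0,0,0],"hand":-1},{"linear":[0,0.004,0.002],"dr":[0,0,0],"hand":-1},{"linear":[0,0.004,0.002],"dr":[0,0,0],"hand":-1}]' 70
```

```text
t: 5.7
eef_pos: [0.502, 0.1891, 0.0868]
tool_rot: [0.011, -0.023, 0.887, -0.461]
contact_force: [0.8, 0.2, 0.2]
gripper_width: 0.001
```

```bash
python3 - <<'E'
from h import *
o=st()
im=bot.read_camera('wrist');s=bot.read_camera('scene')[100:200,330:460]
s=cv2.resize(s,(520,400),interpolation=cv2.INTER_CUBIC)
cv2.imwrite('pics/w4.png',np.hstack([im[150:400,200:440].repeat(1,0),])); 
a=cv2.resize(im[150:400,220:420],(320,400));cv2.imwrite('pics/w4.png',np.hstack([a,s[:, :480]]))
E
```

```text
t 5.70 p [0.502  0.1891 0.0868] F [0.8 0.2 0.2] w 0.001 q [ 0.26  0.5  -0.43  2.05 -0.67  0.7  -1.1 ]
```

View pics/w4.png

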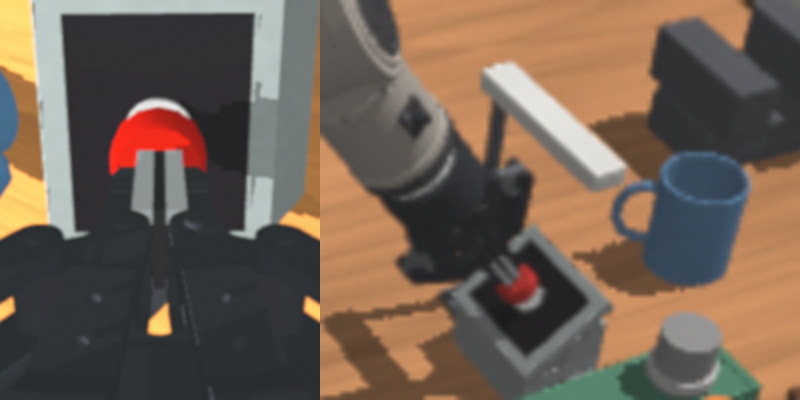

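```bash
for i in 1 2 3 4; do :; done; python3 -m crank '[{"linear":[0,0.004,0],"dr":[0,0,0],"hand":-1},{"linear":[0,0.004,0],"dr":[0,0,0],"hand":-1}]'; python3 - <<'E'
from h import *
o=st();print(rot(o).as_matrix().T@o['contact_force'])
E
```

```text
t: 5.97
eef_pos: [0.5014, 0.1918, 0.0831]
tool_rot: [0.011, -0.024, 0.887, -0.461]
contact_force: [-0.8, -1.3, 0.0]
gripper_width: 0.0
t 5.97 p [0.5014 0.1918 0.0831] F [-0.8 -1.3  0. ] w 0.000 q [ 0.25  0.51 -0.43  2.05 -0.67  0.69 -1.1 ]
[ 0.8191559  -0.77165137  1.05017553]
```

```bash
python3 -m crank '[{"linear":[0,0.003,0],"dr":[0,0,0],"hand":-1},{"linear":[0,0.004,0],"dr":[0,0,0],"hand":-1}]'; python3 -m crank '[{"linear":[0,0.002,0],"dr":[0,0,0],"hand":-1},{"linear":[0,0.002,0],"dr":[0,0,0],"hand":-1}]';  python3 - <<'E'
from h import *
o=st();print(rot(o).as_matrix().T@o['contact_force'])
im=bot.read_camera('wrist');cv2.imwrite('pics/w5.png',im)
print([(x['extent'],x['score']) for x in bot.search_frame('wrist','knob_centre')])
s=bot.read_camera('scene');cv2.imwrite('pics/s5.png',s)
t=bot.read_camera('top');cv2.imwrite('pics/t5.png',t)
E
```

```text
t: 6.13
eef_pos: [0.502, 0.1924, 0.0818]
tool_rot: [0.01, -0.023, 0.887, -0.461]
contact_force: [-9.4, -18.4, 34.2]
gripper_width: -0.004
t: 6.3
eef_pos: [0.5022, 0.1925, 0.0817]
tool_rot: [0.01, -0.023, 0.887, -0.461]
contact_force: [-13.2, -24.0, 43.8]
gripper_width: 0.003
t 6.30 p [0.5022 0.1925 0.0817] F [-13.2 -24.   43.8] w 0.003 q [ 0.25  0.51 -0.43  2.05 -0.67  0.68 -1.1 ]
[ 14.48135968 -49.19212629  -6.09963207]
[([286.3, 221.3, 347.5, 257.8], 0.7), ([109.2, 187.4, 231.4, 287.3], 0.19)]
```

```bash
python3 - <<'E'
from h import *
w=cv2.imread('pics/w5.png');s=cv2.imread('pics/s5.png');t=cv2.imread('pics/t5.png')
a=cv2.resize(w[130:290,240:400],(400,400),interpolation=cv2.INTER_CUBIC)
b=cv2.resize(s[145:195,355:405],(400,400),interpolation=cv2.INTER_CUBIC)
cv2.imwrite('pics/c5.png',np.hstack([a,b]))
E
```

```text
(no output)
```

View pics/c5.png

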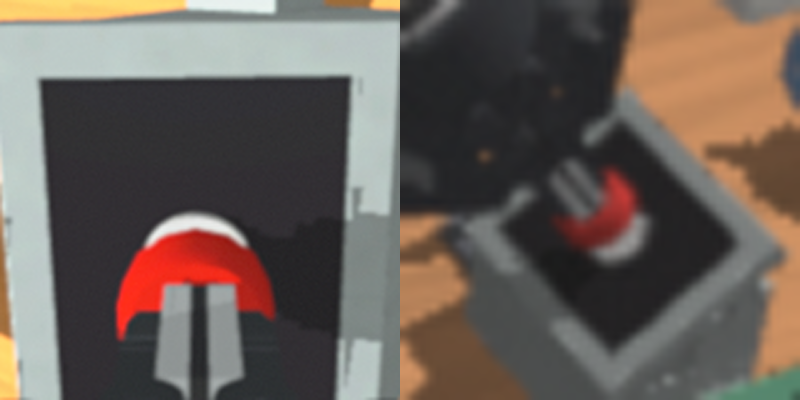

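```bash
python3 - <<'E'
from h import *
np.set_printoptions(precision=4,suppress=True)
T=np.array([.5022,.1925,.0817]);f=lambda p,q=[.0105,-.023,.887,-.461]:dict(eef_pos=np.array(p),tool_rot=q)
o=f(T);R=rot(o).as_matrix()
rs=dict(w1=ray('wrist',(262.7,162.7),f([.5001,.0236,.2121],[.012,-.026,.887,-.461])),w2=ray('wrist',(317,207.5),f([.5071,.1459,.1479])),w3=ray('wrist',(322.7,243.1),f([.5024,.1881,.0913])),s=ray('scene',(380.4,168.8)),sm=ray('scene',(378.5,170.5)),t=ray('top',(254.3,225.6)),tm=ray('top',(251,227.5)))
for n,(c,d) in rs.items():
    c=R.T@(c-T);d=R.T@d
    print(n,[(c+d*(y-c[1])/d[1])for y in(0.009,-.015)])
# panel from the pictures: inner frame corners in w5
for u,v in [(40,78),(352,76)]: print(ray('wrist',(240+u/2.5,130+v/2.5),bot.get_obs())[1])
# tip row/col prediction
p=bot.camera_params('wrist');H=np.linalg.inv(p['hand_eye'])
for X in [(0,0,0),(-.011,0,0),(0.011,0,0),(0,-.019,0)]:
    u=H[:3,:3]@X+H[:3,3];print(X,(p['K']@u/u[2])[:2])
E
```

```text
w1 [array([ 0.0062,  0.009 , -0.0058]), array([ 0.0018, -0.015 , -0.0015])]
w2 [array([ 0.0097,  0.009 , -0.0009]), array([ 0.0019, -0.015 , -0.0007])]
w3 [array([0.0141, 0.009 , 0.0012]), array([ 0.0032, -0.015 ,  0.0009])]
s [array([ 0.0247,  0.009 , -0.0097]), array([ 0.0063, -0.015 , -0.0089])]
sm [array([ 0.0245,  0.009 , -0.0012]), array([ 0.0062, -0.015 , -0.0006])]
t [array([-0.0098,  0.009 ,  0.0278]), array([-0.0089, -0.015 ,  0.0155])]
tm [array([-0.0032,  0.009 ,  0.0147]), array([-0.0023, -0.015 ,  0.0026])]
[-0.2075  0.7254 -0.6975]
[-0.1895  0.4043 -0.9247]
(0, 0, 0) [317.8782 235.007 ]
(-0.011, 0, 0) [317.8553 217.5405]
(0.011, 0, 0) [317.9004 251.8899]
(0, -0.019, 0) [317.7275 248.907 ]
```

```bash
python3 -m crank '[{"linear":[0.002,-0.02,0],"dr":[0,0,0],"hand":0.1},{"linear":[0.002,-0.02,0],"dr":[0,0,0],"hand":0.1},{"linear":[0.002,-0.02,0],"dr":[0,0,0],"hand":0.1},{"linear":[0.002,-0.02,0],"dr":[0,0,0],"hand":0.1},{"linear":[0.002,-0.02,0],"dr":[0,0,0],"hand":0.1},{"linear":[0.002,0.0,0],"dr":[0,0,0],"hand":0.1},{"linear":[0.002,0.008,0],"dr":[0,0,0],"hand":0.1},{"linear":[0.002,0.008,0],"dr":[0,0,0],"hand":0.1}]'
python3 - <<'E'
from h import *
o=st();print(rot(o).as_matrix().T@o['contact_force'])
bot.read_camera('wrist');print([(x['extent'],x['score']) for x in bot.search_frame('wrist','knob_centre')])
E
```

```text
t: 7.17
eef_pos: [0.4971, 0.201, 0.0705]
tool_rot: [0.01, -0.026, 0.887, -0.46]
contact_force: [-0.3, -0.5, -0.2]
gripper_width: 0.55
t 7.17 p [0.4971 0.201  0.0705] F [-0.3 -0.5 -0.2] w 0.550 q [ 0.24  0.53 -0.44  2.07 -0.68  0.65 -1.1 ]
[ 0.2957838  -0.11042069  0.54187123]
[([286.6, 222.3, 353.8, 293.8], 0.59)]
```

```bash
python3 -m crank '[{"linear":[0,0.004,0],"dr":[0,0,0],"hand":0.1},{"linear":[0,0.006,0],"dr":[0,0,0],"hand":0.1},{"linear":[0,0.006,0],"dr":[0,0,0],"hand":-1},{"linear":[0,0.006,0],"dr":[0,0,0],"hand":-1},{"linear":[0,0.006,0],"dr":[0,0,0],"hand":-1},{"linear":[0,0.006,0],"dr":[0,0,0],"hand":-1},{"linear":[0,0.006,0],"dr":[0,0,0],"hand":-1},{"linear":[0,0.006,0],"dr":[0,0,0],"hand":-1}]' 70
python3 - <<'E'
from h import *
o=st();print(rot(o).as_matrix().T@o['contact_force'])
E
```

```text
t: 7.93
eef_pos: [0.4992, 0.2028, 0.0678]
tool_rot: [0.011, -0.023, 0.887, -0.461]
contact_force: [-2.7, -2.5, 5.4]
gripper_width: 0.34
t 7.93 p [0.4992 0.2028 0.0678] F [-2.7 -2.5  5.4] w 0.340 q [ 0.24  0.54 -0.44  2.07 -0.68  0.64 -1.09]
[ 2.8872895  -5.75673775 -1.16385384]
```

```bash
python3 -m crank '[{"linear":[0,-0.005,0],"dr":[0,0,0],"hand":-1},{"linear":[0,-0.01,0],"dr":[0,0,0],"hand":-1},{"linear":[0,-0.015,0],"dr":[0,0,0],"hand":-1},{"linear":[0,-0.02,0],"dr":[0,0,0],"hand":-1},{"linear":[0,-0.025,0],"dr":[0,0,0],"hand":-1},{"linear":[0,-0.027,0],"dr":[0,0,0],"hand":-1},{"linear":[0,-0.027,0],"dr":[0,0,0],"hand":-1},{"linear":[0,-0.027,0],"dr":[0,0,0],"hand":-1}]'
python3 - <<'E'
from h import *
o=st();print(rot(o).as_matrix().T@o['contact_force'])
im=bot.read_camera('wrist');cv2.imwrite('pics/w6.png',im)
E
```

```text
t: 8.6
eef_pos: [0.4984, 0.1901, 0.0861]
tool_rot: [0.011, -0.025, 0.887, -0.461]
contact_force: [13.2, 28.2, -46.4]
gripper_width: 0.336
t 8.60 p [0.4984 0.1901 0.0861] F [ 13.2  28.2 -46.4] w 0.336 q [ 0.26  0.5  -0.43  2.06 -0.67  0.7  -1.1 ]
[-14.88467145  53.7216623    4.15617796]
```

```bash
python3 - <<'E'
from h import *
np.set_printoptions(precision=4,suppress=True)
a=np.array([.4992,.2028,.0678]);print((bot.get_obs()['eef_pos']-a)@A)
E
```

```text
0.022277244429027433
```

```bash
python3 -m crank '[{"linear":[0,0.005,0],"dr":[0,0,0],"hand":-1},{"linear":[0,0.005,0],"dr":[0,0,0],"hand":0.1},{"linear":[0,0.005,0],"dr":[0,0,0],"hand":0.1},{"linear":[0,0.005,0],"dr":[0,0,0],"hand":0.1},{"linear":[0,0.005,0],"dr":[0,0,0],"hand":0.1},{"linear":[0,-0.03,0],"dr":[0,0,0],"hand":0.1},{"linear":[0,-0.07,0],"dr":[0,0,0],"hand":0.1},{"linear":[0,-0.1,0],"dr":[0,0,0],"hand":0.5},{"linear":[0,-0.1,0],"dr":[0,0,0],"hand":0.5},{"linear":[0,-0.1,0],"dr":[0,0,0],"hand":0.5}]'
python3 - <<'E'
from h import *
np.set_printoptions(precision=4,suppress=True)
o=st()
im=bot.read_camera('wrist');cv2.imwrite('pics/w7.png',im)
r=bot.place_of('wrist','knob_centre');print(r[0],bot.search_frame('wrist','knob_centre')[0])
print('top est',tri(ray('wrist',r[0]['xy'],o),ray('scene',bot.place_of('scene','knob_centre')[0]['xy'])) if bot.read_camera('scene') is not None and bot.place_of('scene','knob_centre') else 0)
bot.read_camera('top')
r=bot.cut_out('top','rail_centre');print(r[0]['score'])
c=max(cv2.findContours(r[0]['pixels'].astype(np.uint8),0,2)[0],key=cv2.contourArea);Q=cv2.minAreaRect(c);print(Q)
bp=[atz('top',p,.024) for p in cv2.boxPoints(Q)];C=np.mean(bp,0);print('rail C',C)
d=bp[1]-bp[2];print(np.degrees(np.arctan2(d[1],d[0])),np.linalg.norm(d),np.linalg.norm(bp[0]-bp[1]))
E
```

```text
t: 9.48
eef_pos: [0.5048, 0.1282, 0.1725]
tool_rot: [0.012, -0.021, 0.887, -0.462]
contact_force: [-0.1, 0.6, -0.7]
gripper_width: 0.749
t 9.48 p [0.5048 0.1282 0.1725] F [-0.1  0.6 -0.7] w 0.749 q [ 0.34  0.37 -0.38  1.99 -0.61  0.93 -1.14]
{'xy': [317.4, 198.3], 'score': 0.82} {'extent': [297.8, 178.5, 335.8, 221.7], 'score': 0.9}
top est [0.5041 0.1746 0.1153]Traceback (most recent call last):
  File "<stdin>", line 8, in <module>
IndexError: list index out of range
```

```bash
cat >> h.py <<'E'
def down(h):  # tool down, jaw axis z at heading h deg
    h=np.radians(h);return frame(-Z,np.array([np.cos(h),np.sin(h),0]))
E
python3 - <<'E'
from h import *
move([.4226,-.311,.16],down(-63.5))
E
```

```text
lin [ 0.103  -0.2423  0.3634] dist 0.449 dr [ 34.7 -22.8  -7. ]
```

```bash
python3 -m crank '[{"linear":[0.103,-0.242,0.363],"dr":[34.7,-22.8,-7],"hand":1},{"linear":[0.103,-0.242,0.363],"dr":[34.7,-22.8,-7],"hand":1},{"linear":[0.103,-0.242,0.363],"dr":[34.7,-22.8,-7],"hand":1},{"linear":[0.103,-0.242,0.363],"dr":[34.7,-22.8,-7],"hand":1},{"linear":[0.103,-0.242,0.363],"dr":[34.7,-22.8,-7],"hand":1},{"linear":[0.103,-0.242,0.363],"dr":[34.7,-22.8,-7],"hand":1},{"linear":[0.103,-0.242,0.363],"dr":[34.7,-22.8,-7],"hand":1},{"linear":[0.103,-0.242,0.363],"dr":[34.7,-22.8,-7],"hand":1},{"linear":[0.103,-0.242,0.363],"dr":[34.7,-22.8,-7],"hand":1},{"linear":[0.103,-0.242,0.363],"dr":[34.7,-22.8,-7],"hand":1}]'
python3 -m crank '[{"linear":[0,0,0],"dr":[0,0,0],"hand":1},{"linear":[0,0,0],"dr":[0,0,0],"hand":1}]'
python3 - <<'E'
from h import *
np.set_printoptions(precision=4,suppress=True)
o=st();print(rot(o).as_matrix().round(3))
im=bot.read_camera('wrist');cv2.imwrite('pics/w8.png',im)
r=bot.cut_out('wrist','rail_centre');print([(x['score'],x['extent']) for x in r])
c=max(cv2.findContours(r[0]['pixels'].astype(np.uint8),0,2)[0],key=cv2.contourArea).reshape(-1,2)
W=np.array([atz('wrist',p,.024,o)[:2] for p in c],np.float32);Q=cv2.minAreaRect(W);print(Q);print(cv2.boxPoints(Q))
print(bot.place_of('wrist','rail_centre'))
E
```

```text
t: 10.72
eef_pos: [0.4278, -0.2811, 0.1614]
tool_rot: [-0.162, 0.162, -0.688, 0.689]
contact_force: [0.8, 0.0, -0.7]
gripper_width: 1.001
t: 10.88
eef_pos: [0.4272, -0.2821, 0.1609]
tool_rot: [-0.16, 0.16, -0.688, 0.689]
contact_force: [-0.4, 0.9, -0.3]
gripper_width: 1.0
t 10.88 p [ 0.4272 -0.2821  0.1609] F [-0.4  0.9 -0.3] w 1.000 q [ 0.55  0.26 -0.1   1.98  0.04  0.91 -0.69]
[[-0.898  0.     0.44 ]
 [-0.44  -0.001 -0.898]
 [ 0.    -1.     0.001]]
[(0.6, [315.3, 2.2, 370.2, 255.6])]
((0.47159630060195923, -0.2858876883983612), (0.2440752238035202, 0.044657181948423386), 26.105976104736328)
[[ 0.3522 -0.3195]
 [ 0.3718 -0.3596]
 [ 0.591  -0.2522]
 [ 0.5714 -0.2121]]
[{'xy': [340.6, 136.1], 'score': 0.64}]
```

View pics/w8.png

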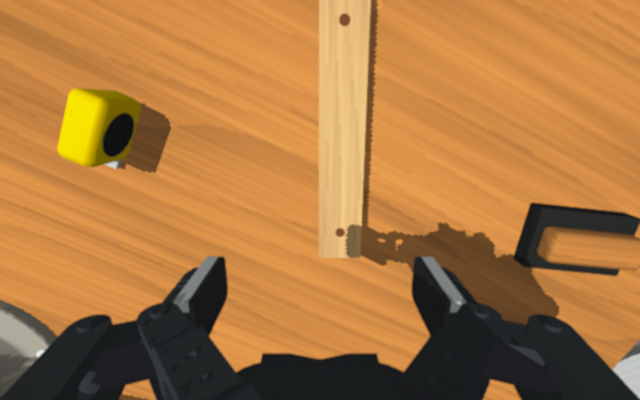

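```bash
python3 -m crank '[{"linear":[0.019,0.04,0.023],"dr":[0,0,0],"hand":0.6},{"linear":[0.019,0.08,0.023],"dr":[0,0,0],"hand":0.6},{"linear":[0.019,0.12,0.023],"dr":[0,0,0],"hand":0.6},{"linear":[0.019,0.14,0.023],"dr":[0,0,0],"hand":0.6},{"linear":[0.019,0.145,0.023],"dr":[0,0,0],"hand":0.6},{"linear":[0.019,0.15,0.023],"dr":[0,0,0],"hand":0.6}]' 100
python3 -m crank '[{"linear":[0,0.005,0],"dr":[0,0,0],"hand":0.6},{"linear":[0,0.005,0],"dr":[0,0,0],"hand":0.6}]'
python3 - <<'E'
from h import *
o=st()
im=bot.read_camera('wrist');cv2.imwrite('pics/w9.png',im[150:400,100:560])
E
```

```text
t: 11.53
eef_pos: [0.422, -0.3073, 0.0108]
tool_rot: [0.162, -0.163, 0.688, -0.688]
contact_force: [1.2, -0.5, -0.1]
gripper_width: 0.8
t: 11.7
eef_pos: [0.423, -0.309, 0.0073]
tool_rot: [-0.163, 0.161, -0.687, 0.689]
contact_force: [0.6, 0.3, -0.0]
gripper_width: 0.804
t 11.70 p [ 0.423  -0.309   0.0073] F [ 0.6  0.3 -0. ] w 0.804 q [ 0.58  0.5  -0.08  2.06  0.07  0.58 -0.66]
```

View pics/w9.png

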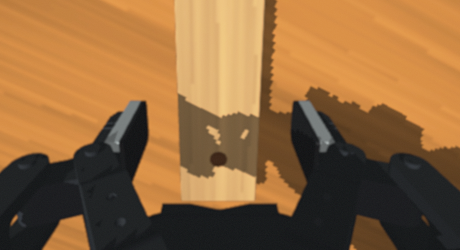

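```bash
python3 -m crank '[{"linear":[0,0.01,0],"dr":[0,0,0],"hand":0.4},{"linear":[0,0.02,0],"dr":[0,0,0],"hand":0.4},{"linear":[0,0.02,0],"dr":[0,0,0],"hand":0.4}]'
python3 -m crank '[{"linear":[0,0.006,0],"dr":[0,0,0],"hand":0.4},{"linear":[0,0.006,0],"dr":[0,0,0],"hand":0.4}]'
python3 - <<'E'
from h import *
o=st()
E
```

```text
t: 12.0
eef_pos: [0.421, -0.3086, -0.0148]
tool_rot: [-0.162, 0.162, -0.688, 0.688]
contact_force: [-0.1, 0.1, -0.0]
gripper_width: 0.7
t: 12.17
eef_pos: [0.4213, -0.3089, -0.0204]
tool_rot: [-0.162, 0.162, -0.688, 0.689]
contact_force: [-0.1, -0.3, 0.2]
gripper_width: 0.701
t 12.17 p [ 0.4213 -0.3089 -0.0204] F [-0.1 -0.3  0.2] w 0.701 q [ 0.57  0.55 -0.07  2.07  0.08  0.52 -0.67]
```

```bash
python3 -m crank '[{"linear":[0,0.004,0],"dr":[0,0,0],"hand":0.4},{"linear":[0,0.006,0],"dr":[0,0,0],"hand":0.4},{"linear":[0,0.006,0],"dr":[0,0,0],"hand":0.4}]'
python3 - <<'E'
from h import *
o=st()
E
```

```text
t: 12.42
eef_pos: [0.4216, -0.3091, -0.0259]
tool_rot: [-0.162, 0.161, -0.688, 0.689]
contact_force: [-0.5, -0.5, 0.6]
gripper_width: 0.697
t 12.42 p [ 0.4216 -0.3091 -0.0259] F [-0.5 -0.5  0.6] w 0.697 q [ 0.57  0.56 -0.07  2.07  0.08  0.51 -0.67]
```

Close, then lift a little.

```bash
python3 -m crank '[{"linear":[0,0,0],"dr":[0,0,0],"hand":-1},{"linear":[0,0,0],"dr":[0,0,0],"hand":-1},{"linear":[0,0,0],"dr":[0,0,0],"hand":-1},{"linear":[0,0,0],"dr":[0,0,0],"hand":-1},{"linear":[0,0,0],"dr":[0,0,0],"hand":-1}]' 100
python3 - <<'E'
from h import *
o=st()
E
```

```text
t: 12.83
eef_pos: [0.4219, -0.3093, -0.0249]
tool_rot: [-0.162, 0.161, -0.688, 0.689]
contact_force: [-0.9, 0.9, 6.1]
gripper_width: 0.5
t 12.83 p [ 0.4219 -0.3093 -0.0249] F [-0.9  0.9  6.1] w 0.500 q [ 0.57  0.56 -0.07  2.07  0.08  0.51 -0.67]
```

```bash
python3 - <<'E'
from h import *
move([.6416,-.1527,.085],down(3))
E
```

```text
lin [-0.2665 -0.1098 -0.0423] dist 0.291 dr [ -0.1 -66.6   0. ]
```

```bash
python3 -m crank '[{"linear":[0,-0.03,0],"dr":[0,0,0],"hand":-1},{"linear":[0,-0.07,0],"dr":[0,0,0],"hand":-1},{"linear":[0,-0.11,0],"dr":[0,0,0],"hand":-1},{"linear":[-0.03,-0.11,-0.005],"dr":[0,-7,0],"hand":-1},{"linear":[-0.06,-0.11,-0.01],"dr":[0,-14,0],"hand":-1},{"linear":[-0.09,-0.11,-0.015],"dr":[0,-21,0],"hand":-1},{"linear":[-0.12,-0.11,-0.02],"dr":[0,-28,0],"hand":-1},{"linear":[-0.15,-0.11,-0.025],"dr":[0,-35,0],"hand":-1},{"linear":[-0.18,-0.11,-0.03],"dr":[0,-42,0],"hand":-1},{"linear":[-0.18,-0.11,-0.03],"dr":[0,-42,0],"hand":-1}]'
python3 - <<'E'
from h import *
o=st();move([.6416,-.1527,.085],down(3))
E
```

```text
t: 13.67
eef_pos: [0.5749, -0.1957, 0.0849]
tool_rot: [-0.404, 0.399, -0.582, 0.583]
contact_force: [1.1, 0.9, -1.7]
gripper_width: 0.502
t 13.67 p [ 0.5749 -0.1957  0.0849] F [ 1.1  0.9 -1.7] w 0.502 q [ 0.44  0.51 -0.29  1.81  0.18  0.84 -0.29]
lin [-0.0639  0.0004  0.0471] dist 0.079 dr [ -0.3 -23.8  -0.2]
```

```bash
python3 -m crank '[{"linear":[-0.02,0,0.012],"dr":[0,-7,0],"hand":-1},{"linear":[-0.04,0,0.025],"dr":[0,-14,0],"hand":-1},{"linear":[-0.055,0,0.04],"dr":[0,-20,0],"hand":-1},{"linear":[-0.064,0,0.047],"dr":[0,-23.8,0],"hand":-1},{"linear":[-0.064,0,0.047],"dr":[0,-23.8,0],"hand":-1},{"linear":[-0.064,0,0.047],"dr":[0,-23.8,0],"hand":-1}]'
python3 - <<'E'
from h import *
np.set_printoptions(precision=4,suppress=True)
o=st();print(rot(o).as_matrix().round(3))
im=bot.read_camera('wrist');cv2.imwrite('pics/w10.png',im)
print([(x['xy'],x['score'],atz('wrist',x['xy'],.015,o)) for x in bot.place_of('wrist','slot_mouth')[:1]])
print([(x['xy'],x['score'],atz('wrist',x['xy'],.063,o)) for x in bot.place_of('wrist','hood_top')[:1]])
r=bot.cut_out('wrist','rail_centre')
if r:
    c=max(cv2.findContours(r[0]['pixels'].astype(np.uint8),0,2)[0],key=cv2.contourArea).reshape(-1,2)
    W=np.array([atz('wrist',p,o['eef_pos'][2]+.049,o)[:2] for p in c],np.float32);Q=cv2.minAreaRect(W);print(r[0]['score'],r[0]['extent'],Q);print(cv2.boxPoints(Q))
E
```

```text
t: 14.17
eef_pos: [0.6362, -0.1597, 0.0839]
tool_rot: [-0.509, 0.509, -0.49, 0.491]
contact_force: [-0.4, -0.4, -2.3]
gripper_width: 0.499
t 14.17 p [ 0.6362 -0.1597  0.0839] F [-0.4 -0.4 -2.3] w 0.499 q [ 0.41  0.59 -0.37  1.68  0.26  0.92 -0.02]
[[ 0.037  0.     0.999]
 [-0.999 -0.001  0.037]
 [ 0.001 -1.     0.   ]]
[]
[]
0.97 [256.2, 0.0, 384.6, 356.8] ((0.6349297165870667, -0.12762895226478577), (0.04496809467673302, 0.15209071338176727), 1.945788860321045)
[[ 0.6099 -0.0524]
 [ 0.615  -0.2044]
 [ 0.66   -0.2029]
 [ 0.6548 -0.0509]]
```

View pics/w10.png

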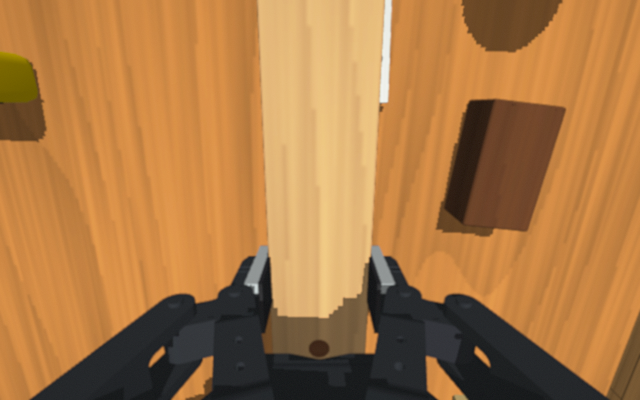

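```bash
python3 -m crank '[{"linear":[-0.035,0,0],"dr":[0,-0.8,0],"hand":-1},{"linear":[-0.07,0,0],"dr":[0,-0.8,0],"hand":-1},{"linear":[-0.09,0,0],"dr":[0,-0.8,0],"hand":-1},{"linear":[-0.09,0,0],"dr":[0,-0.8,0],"hand":-1},{"linear":[-0.09,0,0],"dr":[0,-0.8,0],"hand":-1}]'
python3 - <<'E'
from h import *
np.set_printoptions(precision=4,suppress=True)
o=st();print(rot(o).as_matrix().round(3)[:,0])
im=bot.read_camera('wrist');cv2.imwrite('pics/w11.png',im)
h=cv2.cvtColor(im,cv2.COLOR_BGR2HSV)
g=((h[...,0]>60)&(h[...,0]<90)&(h[...,1]>80)).astype(np.uint8)
w=((h[...,1]<25)&(h[...,2]>190)).astype(np.uint8)
def edge(m,nm,z):
  for side in (0,1):
    pts=[]
    for r in range(0,400,2):
        c=np.flatnonzero(m[r]); 
        if len(c)>3: pts.append((r,c[0] if side==0 else c[-1]))
    if pts:
        P=np.array([atz('wrist',(c,r),z,o)[:2] for r,c in pts])
        k=np.abs(P[:,0]-np.median(P[:,0]))<.01;P=P[k]
        if len(P)>5: f=np.polyfit(P[:,1],P[:,0],1);print(nm,side,len(P),'x@.1 %.4f'%np.polyval(f,.1),'slope %.4f'%f[0],'y',P[:,1].min(),P[:,1].max(), 'px',pts[0],pts[-1])
edge(g,'hood',.063);edge(w,'bed',.015)
ys,xs=np.nonzero(g);print('green rows',ys.min(),ys.max()) 
E
```

```text
t: 14.78
eef_pos: [0.6329, -0.0687, 0.0847]
tool_rot: [-0.513, 0.514, -0.486, 0.487]
contact_force: [-0.1, -1.0, -2.1]
gripper_width: 0.499
t 14.78 p [ 0.6329 -0.0687  0.0847] F [-0.1 -1.  -2.1] w 0.499 q [ 0.29  0.57 -0.39  1.73  0.27  0.9  -0.15]
[ 0.055 -0.998  0.001]
bed 0 110 x@.1 0.6682 slope -0.0526 y -0.08123140517810334 0.07467089459195513 px (0, np.int64(385)) (288, np.int64(253))
bed 1 30 x@.1 0.8444 slope -0.0922 y 0.004318839394979489 0.0852209328280283 px (0, np.int64(639)) (288, np.int64(382))Traceback (most recent call last):
  File "<stdin>", line 19, in <module>
    return umr_minimum(a, axis, None, out, keepdims, initial, where)
ValueError: zero-size array to reduction operation minimum which has no identity
```

View pics/w11.png

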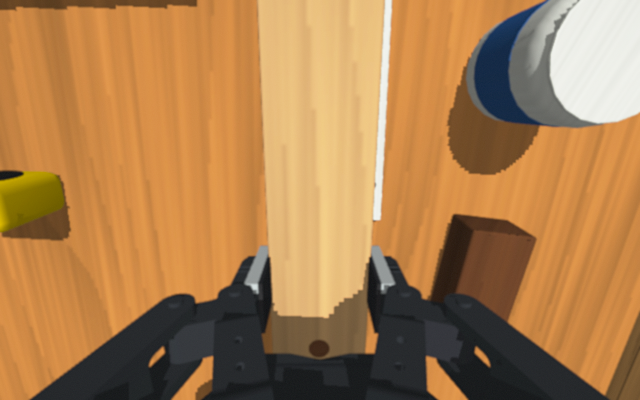

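```bash
python3 - <<'E'
from h import *
np.set_printoptions(precision=4,suppress=True)
o=bot.get_obs();im=cv2.imread('pics/w11.png');h=cv2.cvtColor(im,cv2.COLOR_BGR2HSV)
w=(h[...,1]<40)&(h[...,2]>170);w[:,:365]=0;w[:,410:]=0;w[240:]=0
pts=[(np.flatnonzero(w[r])[-1]+.5,r) for r in range(0,235) if w[r].any()];print(pts[0],pts[-1])
P=np.array([atz('wrist',p,.015,o)[:2] for p in pts]);f=np.polyfit(P[5:-5,1],P[5:-5,0],1)
print('slope',f[0],'resid',np.std(P[5:-5,0]-np.polyval(f,P[5:-5,1])),'edge x@.1',np.polyval(f,.1),'centre x@.1',np.polyval(f,.1)-.045*np.hypot(1,f[0]),'corner',P[-1])
# rail edges, top at TCP z+.049
r=bot.cut_out('wrist','rail_centre')[0]['pixels']
for s in(0,-1):
    Q=np.array([atz('wrist',(np.flatnonzero(r[k])[s]+(.5 if s else -.5),k),o['eef_pos'][2]+.049,o)[:2] for k in range(5,240,3)])
    g=np.polyfit(Q[:,1],Q[:,0],1);print('rail edge',s,g[0],np.polyval(g,-.0687),np.polyval(g,.1))
print(rot(o).as_matrix()[:,0],bot.get_obs()['eef_pos'])
E
```

```text
(np.float64(391.5), 0) (np.float64(379.5), 219)
slope -0.05934901640124098 resid 0.00022455440813628775 edge x@.1 0.672016598375324 centre x@.1 0.6269374161606999 corner [ 0.6826 -0.0841]
rail edge 0 -0.04772131642439165 0.6101741035223154 0.6021235174415205
rail edge -1 -0.05012209764555086 0.6548147372353262 0.6463591393625219
[ 0.0522 -0.9986  0.0024] [ 0.6329 -0.072   0.0845]
```

```bash
python3 - <<'E'
from h import *
move([.640,-.135,.02],down(3.15))
E
```

```text
lin [0.0631 0.0647 0.0038] dist 0.09 dr [-0.  -0.3  0.2]
```

```bash
python3 -m crank '[{"linear":[0.035,0,0.0038],"dr":[0,-0.3,0],"hand":-1},{"linear":[0.063,0,0.0038],"dr":[0,-0.3,0],"hand":-1},{"linear":[0.063,0.0,0.0038],"dr":[0,-0.3,0],"hand":-1},{"linear":[0.063,0.035,0.0038],"dr":[0,-0.3,0],"hand":-1},{"linear":[0.063,0.065,0.0038],"dr":[0,-0.3,0],"hand":-1},{"linear":[0.063,0.08,0.0038],"dr":[0,-0.3,0],"hand":-1},{"linear":[0.063,0.088,0.0038],"dr":[0,-0.3,0],"hand":-1},{"linear":[0.063,0.09,0.0038],"dr":[0,-0.3,0],"hand":-1},{"linear":[0.063,0.09,0.0038],"dr":[0,-0.3,0],"hand":-1}]'
python3 - <<'E'
from h import *
o=st()
E
```

```text
t: 15.63
eef_pos: [0.6408, -0.1332, -0.0051]
tool_rot: [-0.514, 0.514, -0.485, 0.486]
contact_force: [-0.5, 0.5, -0.9]
gripper_width: 0.496
t 15.63 p [ 0.6408 -0.1332 -0.0051] F [-0.5  0.5 -0.9] w 0.496 q [ 0.35  0.7  -0.34  1.73  0.32  0.77 -0.09]
```

```bash
python3 -m crank '[{"linear":[0,0.002,0],"dr":[0,0,0],"hand":-1},{"linear":[0,0.003,0],"dr":[0,0,0],"hand":-1},{"linear":[0,0.003,0],"dr":[0,0,0],"hand":-1}]';python3 -m crank '[{"linear":[0,0.002,0],"dr":[0,0,0],"hand":-1},{"linear":[0,0.002,0],"dr":[0,0,0],"hand":-1}]'
python3 - <<'E'
from h import *
o=st();print(o['torque'])
E
```

```text
t: 15.88
eef_pos: [0.6413, -0.1328, -0.0074]
tool_rot: [0.515, -0.514, 0.484, -0.486]
contact_force: [-0.3, -1.0, -2.2]
gripper_width: 0.497
t: 16.05
eef_pos: [0.6412, -0.1328, -0.0099]
tool_rot: [0.514, -0.514, 0.484, -0.486]
contact_force: [-0.2, -0.3, 0.6]
gripper_width: 0.498
t 16.05 p [ 0.6412 -0.1328 -0.0099] F [-0.2 -0.3  0.6] w 0.498 q [ 0.35  0.71 -0.34  1.73  0.32  0.76 -0.09]
[ 0.01371228  0.03133491 -0.04687783]
```

```bash
python3 -m crank '[{"linear":[-0.01,0,0],"dr":[0,0,0],"hand":-1},{"linear":[-0.02,0,0],"dr":[0,0,0],"hand":-1},{"linear":[-0.03,0,0],"dr":[0,0,0],"hand":-1},{"linear":[-0.04,0,0],"dr":[0,0,0],"hand":-1},{"linear":[-0.05,0,0],"dr":[0,0,0],"hand":-1},{"linear":[-0.06,0,0],"dr":[0,0,0],"hand":-1},{"linear":[-0.06,0,0],"dr":[0,0,0],"hand":-1}]'
python3 - <<'E'
from h import *
o=st();print(o['torque'],totool(o,o['contact_force']))
E
```

```text
t: 16.63
eef_pos: [0.6374, -0.0685, -0.0099]
tool_rot: [0.516, -0.514, 0.484, -0.485]
contact_force: [-0.5, 4.2, 6.9]
gripper_width: 0.503
t 16.63 p [ 0.6374 -0.0685 -0.0099] F [-0.5  4.2  6.9] w 0.503 q [ 0.26  0.69 -0.34  1.76  0.32  0.74 -0.19]
[ 0.79560526  0.28691298 -0.03148372] [-4.22042689 -6.89749494 -0.17602267]
```

```bash
python3 -m crank '[{"linear":[-0.006,-0.0008,0],"dr":[0,0,0],"hand":-1},{"linear":[-0.014,-0.0008,0],"dr":[0,0,0],"hand":-1},{"linear":[-0.022,-0.0008,0],"dr":[0,0,0],"hand":-1},{"linear":[-0.03,-0.0008,0],"dr":[0,0,0],"hand":-1},{"linear":[-0.038,-0.0008,0],"dr":[0,0,0],"hand":-1},{"linear":[-0.046,-0.0008,0],"dr":[0,0,0],"hand":-1},{"linear":[-0.054,-0.0008,0],"dr":[0,0,0],"hand":-1},{"linear":[-0.054,-0.0008,0],"dr":[0,0,0],"hand":-1}]'
python3 - <<'E'
from h import *
o=st();print(o['torque'],totool(o,o['contact_force']),rot(o).as_matrix()[:,0])
E
```

```text
t: 17.3
eef_pos: [0.6336, -0.0154, -0.0099]
tool_rot: [0.515, -0.515, 0.484, -0.485]
contact_force: [0.3, 2.2, 2.5]
gripper_width: 0.501
t 17.30 p [ 0.6336 -0.0154 -0.0099] F [0.3 2.2 2.5] w 0.501 q [ 0.17  0.69 -0.34  1.78  0.32  0.73 -0.28]
[ 0.43912424 -0.03805089  0.02811795] [-2.17464085 -2.45641048  0.44229384] [ 6.09091714e-02 -9.98143018e-01 -7.66731489e-04]
```

```bash
cat > g.py <<'E'
from h import *
import sys
o=bot.get_obs();F=o['contact_force']@Jy
print('t %.2f y %.4f x %.4f z %.4f Fy %.1f Fz %.1f Fx %.1f'%(o['t'],o['eef_pos']@Jy,o['eef_pos']@Jx,o['eef_pos'][2],F,o['contact_force'][2],o['contact_force']@Jx));sys.exit(int(F<-5))
E
python3 -m crank '[{"linear":[-0.004,0,0],"dr":[0,0,0],"hand":-1},{"linear":[-0.008,0,0],"dr":[0,0,0],"hand":-1},{"linear":[-0.012,0,0],"dr":[0,0,0],"hand":-1},{"linear":[-0.012,0,0],"dr":[0,0,0],"hand":-1}]' >/dev/null; python3 g.py &&
python3 -m crank '[{"linear":[-0.001,0,0],"dr":[0,0,0],"hand":-1},{"linear":[-0.002,0,0],"dr":[0,0,0],"hand":-1}]' >/dev/null && python3 g.py &&
python3 -m crank '[{"linear":[-0.001,0,0],"dr":[0,0,0],"hand":-1},{"linear":[-0.002,0,0],"dr":[0,0,0],"hand":-1}]' >/dev/null && python3 g.py &&
python3 -m crank '[{"linear":[-0.001,0,0],"dr":[0,0,0],"hand":-1},{"linear":[-0.002,0,0],"dr":[0,0,0],"hand":-1}]' >/dev/null && python3 g.py &&
python3 -m crank '[{"linear":[-0.001,0,0],"dr":[0,0,0],"hand":-1},{"linear":[-0.002,0,0],"dr":[0,0,0],"hand":-1}]' >/dev/null && python3 g.py &&
python3 -m crank '[{"linear":[-0.001,0,0],"dr":[0,0,0],"hand":-1},{"linear":[-0.002,0,0],"dr":[0,0,0],"hand":-1}]' >/dev/null && python3 g.py &&
python3 -m crank '[{"linear":[-0.001,0,0],"dr":[0,0,0],"hand":-1},{"linear":[-0.002,0,0],"dr":[0,0,0],"hand":-1}]' >/dev/null && python3 g.py &&
python3 -m crank '[{"linear":[-0.001,0,0],"dr":[0,0,0],"hand":-1},{"linear":[-0.002,0,0],"dr":[0,0,0],"hand":-1}]' >/dev/null && python3 g.py &&
python3 -m crank '[{"linear":[-0.001,0,0],"dr":[0,0,0],"hand":-1},{"linear":[-0.002,0,0],"dr":[0,0,0],"hand":-1}]' >/dev/null && python3 g.py
```

```text
t 17.63 y -0.0389 x 0.6320 z -0.0099 Fy 0.1 Fz 2.0 Fx -0.6
t 17.80 y -0.0384 x 0.6320 z -0.0098 Fy -2.1 Fz 2.5 Fx -0.5
t 17.97 y -0.0363 x 0.6320 z -0.0098 Fy -2.4 Fz 2.1 Fx -0.4
t 18.13 y -0.0340 x 0.6319 z -0.0099 Fy -2.1 Fz 1.4 Fx -0.4
t 18.30 y -0.0318 x 0.6319 z -0.0099 Fy -3.2 Fz 2.2 Fx -0.5
t 18.47 y -0.0298 x 0.6319 z -0.0098 Fy -2.0 Fz 2.4 Fx -0.2
t 18.63 y -0.0278 x 0.6319 z -0.0098 Fy -2.1 Fz 2.0 Fx 0.9
t 18.80 y -0.0258 x 0.6319 z -0.0099 Fy -1.2 Fz 2.6 Fx 0.2
t 18.97 y -0.0238 x 0.6319 z -0.0098 Fy -1.3 Fz 2.9 Fx 0.1
```

```bash

python3 -m crank '[{"linear":[-0.001,0,0],"dr":[0,0,0],"hand":-1},{"linear":[-0.002,0,0],"dr":[0,0,0],"hand":-1}]' >/dev/null && python3 g.py &&
python3 -m crank '[{"linear":[-0.001,0,0],"dr":[0,0,0],"hand":-1},{"linear":[-0.002,0,0],"dr":[0,0,0],"hand":-1}]' >/dev/null && python3 g.py &&
python3 -m crank '[{"linear":[-0.001,0,0],"dr":[0,0,0],"hand":-1},{"linear":[-0.002,0,0],"dr":[0,0,0],"hand":-1}]' >/dev/null && python3 g.py &&
python3 -m crank '[{"linear":[-0.001,0,0],"dr":[0,0,0],"hand":-1},{"linear":[-0.002,0,0],"dr":[0,0,0],"hand":-1}]' >/dev/null && python3 g.py &&
python3 -m crank '[{"linear":[-0.001,0,0],"dr":[0,0,0],"hand":-1},{"linear":[-0.002,0,0],"dr":[0,0,0],"hand":-1}]' >/dev/null && python3 g.py &&
python3 -m crank '[{"linear":[-0.001,0,0],"dr":[0,0,0],"hand":-1},{"linear":[-0.002,0,0],"dr":[0,0,0],"hand":-1}]' >/dev/null && python3 g.py &&
python3 -m crank '[{"linear":[-0.001,0,0],"dr":[0,0,0],"hand":-1},{"linear":[-0.002,0,0],"dr":[0,0,0],"hand":-1}]' >/dev/null && python3 g.py &&
python3 -m crank '[{"linear":[-0.001,0,0],"dr":[0,0,0],"hand":-1},{"linear":[-0.002,0,0],"dr":[0,0,0],"hand":-1}]' >/dev/null && python3 g.py &&
python3 -m crank '[{"linear":[-0.001,0,0],"dr":[0,0,0],"hand":-1},{"linear":[-0.002,0,0],"dr":[0,0,0],"hand":-1}]' >/dev/null && python3 g.py &&
python3 -m crank '[{"linear":[-0.001,0,0],"dr":[0,0,0],"hand":-1},{"linear":[-0.002,0,0],"dr":[0,0,0],"hand":-1}]' >/dev/null && python3 g.py &&
python3 -m crank '[{"linear":[-0.001,0,0],"dr":[0,0,0],"hand":-1},{"linear":[-0.002,0,0],"dr":[0,0,0],"hand":-1}]' >/dev/null && python3 g.py &&
python3 -m crank '[{"linear":[-0.001,0,0],"dr":[0,0,0],"hand":-1},{"linear":[-0.002,0,0],"dr":[0,0,0],"hand":-1}]' >/dev/null && python3 g.py
```

```text
t 19.13 y -0.0218 x 0.6319 z -0.0099 Fy -2.1 Fz 2.3 Fx 0.5
t 19.30 y -0.0198 x 0.6319 z -0.0098 Fy -2.9 Fz 2.1 Fx 0.3
t 19.47 y -0.0178 x 0.6319 z -0.0099 Fy -1.8 Fz 2.0 Fx 0.3
t 19.63 y -0.0158 x 0.6319 z -0.0099 Fy -2.3 Fz 2.7 Fx -0.2
t 19.80 y -0.0138 x 0.6318 z -0.0098 Fy -2.0 Fz 2.4 Fx 0.6
t 19.97 y -0.0118 x 0.6318 z -0.0099 Fy -2.7 Fz 2.7 Fx -0.2
t 20.13 y -0.0098 x 0.6318 z -0.0099 Fy -2.0 Fz 2.9 Fx -1.1
t 20.30 y -0.0079 x 0.6318 z -0.0098 Fy -2.1 Fz 2.7 Fx 0.3
t 20.47 y -0.0059 x 0.6318 z -0.0099 Fy -2.5 Fz 3.1 Fx 0.7
t 20.63 y -0.0040 x 0.6317 z -0.0099 Fy -7.8 Fz 3.4 Fx -0.5
```

```bash

python3 -m crank '[{"linear":[-0.0005,0,0],"dr":[0,0,0],"hand":-1},{"linear":[-0.0005,0,0],"dr":[0,0,0],"hand":-1}]' >/dev/null; python3 g.py
python3 -m crank '[{"linear":[0,0,0],"dr":[0,0,0],"hand":-1},{"linear":[0,0,0],"dr":[0,0,0],"hand":-1},{"linear":[0,0,0],"dr":[0,0,0],"hand":-1},{"linear":[0,0,0],"dr":[0,0,0],"hand":-1}]' >/dev/null; python3 g.py
```

```text
t 20.80 y -0.0041 x 0.6318 z -0.0098 Fy -4.8 Fz 4.2 Fx -0.7
t 21.13 y -0.0041 x 0.6317 z -0.0099 Fy -4.9 Fz 4.6 Fx -0.3
```

```bash

python3 -m crank '[{"linear":[-0.0005,0,0],"dr":[0,0,0],"hand":-1},{"linear":[-0.001,0,0],"dr":[0,0,0],"hand":-1},{"linear":[-0.001,0,0],"dr":[0,0,0],"hand":-1}]' >/dev/null; python3 g.py
```

```text
t 21.38 y -0.0041 x 0.6318 z -0.0099 Fy -6.6 Fz 4.0 Fx -0.7
```

```bash

python3 -m crank '[{"linear":[-0.001,0,0],"dr":[0,0,0],"hand":-1},{"linear":[-0.0015,0,0],"dr":[0,0,0],"hand":-1},{"linear":[-0.0015,0,0],"dr":[0,0,0],"hand":-1},{"linear":[-0.0015,0,0],"dr":[0,0,0],"hand":-1}]' >/dev/null; python3 g.py
```

```text
t 21.72 y -0.0041 x 0.6317 z -0.0099 Fy -9.3 Fz 4.4 Fx 0.1
```

```bash

python3 -m crank '[{"linear":[0,0,0],"dr":[0,0,0],"hand":0.5},{"linear":[0,0,0],"dr":[0,0,0],"hand":0.5},{"linear":[0,0,0],"dr":[0,0,0],"hand":0.5},{"linear":[0,0,0],"dr":[0,0,0],"hand":0.5},{"linear":[0.003,-0.01,0],"dr":[0,0,0],"hand":0.5},{"linear":[0.003,-0.04,0],"dr":[0,0,0],"hand":0.5},{"linear":[0.003,-0.08,0],"dr":[0,0,0],"hand":0.5},{"linear":[0.003,-0.12,0],"dr":[0,0,0],"hand":0.5},{"linear":[0.003,-0.16,0],"dr":[0,0,0],"hand":-1},{"linear":[0.003,-0.2,0],"dr":[0,0,0],"hand":-1}]'
python3 - <<'E'
from h import *
o=st();move([.53,-.02,.24],RK)
im=bot.read_camera('wrist');cv2.imwrite('pics/w12.png',im)
E
```

```text
t: 22.55
eef_pos: [0.6304, 0.0296, 0.1928]
tool_rot: [0.515, -0.514, 0.485, -0.486]
contact_force: [0.0, 0.7, -0.2]
gripper_width: 0.478
t 22.55 p [0.6304 0.0296 0.1928] F [ 0.   0.7 -0.2] w 0.478 q [ 0.16  0.44 -0.42  1.65  0.2   1.09 -0.25]
lin [ 0.0436 -0.0473 -0.1031] dist 0.122 dr [-27.4  87.3  27.5]
```

View pics/w12.png

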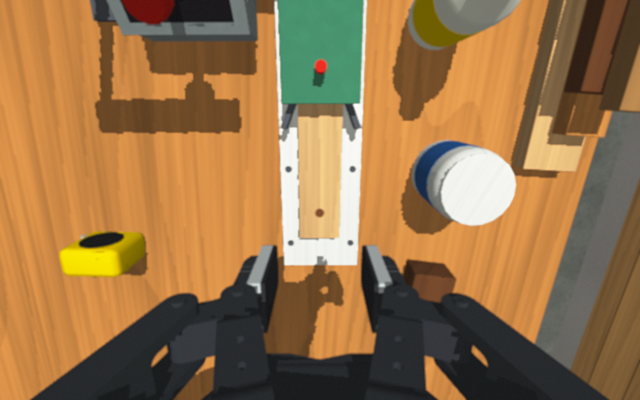

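```bash

python3 -m crank '[{"linear":[0.044,-0.047,-0.1],"dr":[-27.4,87.3,27.5],"hand":-1},{"linear":[0.044,-0.047,-0.1],"dr":[-27.4,87.3,27.5],"hand":-1},{"linear":[0.044,-0.047,-0.1],"dr":[-27.4,87.3,27.5],"hand":-1},{"linear":[0.044,-0.047,-0.1],"dr":[-27.4,87.3,27.5],"hand":-1},{"linear":[0.044,-0.047,-0.1],"dr":[-27.4,87.3,27.5],"hand":-1},{"linear":[0.044,-0.047,-0.1],"dr":[-27.4,87.3,27.5],"hand":-1},{"linear":[0.044,-0.047,-0.1],"dr":[-27.4,87.3,27.5],"hand":-1},{"linear":[0.044,-0.047,-0.1],"dr":[-27.4,87.3,27.5],"hand":-1},{"linear":[0.044,-0.047,-0.1],"dr":[-27.4,87.3,27.5],"hand":-1},{"linear":[0.044,-0.047,-0.1],"dr":[-27.4,87.3,27.5],"hand":-1}]'
python3 - <<'E'
from h import *
o=st();move(np.array([.5027,.181,.098])+.06*A,RK)
E
```

```text
t: 23.43
eef_pos: [0.5339, -0.0202, 0.2376]
tool_rot: [0.152, -0.16, 0.837, -0.501]
contact_force: [-0.4, -0.0, -1.0]
gripper_width: 0.0
t 23.43 p [ 0.5339 -0.0202  0.2376] F [-0.4 -0.  -1. ] w 0.000 q [ 0.4   0.38 -0.26  1.72 -0.36  1.27 -0.82]
lin [-0.035   0.1583 -0.1029] dist 0.192 dr [-6.8 21.6  6.7]
```

```bash

python3 -m crank '[{"linear":[0,0.0,-0.04],"dr":[-2.3,7.2,2.2],"hand":-1},{"linear":[-0.02,0.03,-0.08],"dr":[-4.5,14.4,4.5],"hand":-1},{"linear":[-0.035,0.06,-0.103],"dr":[-6.8,21.6,6.7],"hand":-1},{"linear":[-0.035,0.1,-0.103],"dr":[-6.8,21.6,6.7],"hand":-1},{"linear":[-0.035,0.14,-0.103],"dr":[-6.8,21.6,6.7],"hand":-1},{"linear":[-0.035,0.158,-0.103],"dr":[-6.8,21.6,6.7],"hand":-1},{"linear":[-0.035,0.158,-0.103],"dr":[-6.8,21.6,6.7],"hand":-1},{"linear":[-0.035,0.158,-0.103],"dr":[-6.8,21.6,6.7],"hand":-1}]'
python3 - <<'E'
from h import *
o=st();move(np.array([.5017,.181,.098]),RK)
im=bot.read_camera('wrist');cv2.imwrite('pics/w13.png',im)
x=bot.search_frame('wrist','knob_centre');print(x[:1])
r=bot.place_of('wrist','knob_centre');print(r[:1]);w=ray('wrist',r[0]['xy'],o)
c=totool(o,w[0]-o['eef_pos']);d=totool(o,w[1]);y=.06-.019+.009-.005;print(c+d*(y-c[1])/d[1])
E
```

```text
t: 24.1
eef_pos: [0.5029, 0.1464, 0.1467]
tool_rot: [0.013, -0.026, 0.886, -0.462]
contact_force: [0.8, -0.4, 0.2]
gripper_width: 0.0
t 24.10 p [0.5029 0.1464 0.1467] F [ 0.8 -0.4  0.2] w 0.000 q [ 0.27  0.4  -0.34  2.01 -0.65  0.87 -1.1 ]
lin [-0.0009  0.0598 -0.0005] dist 0.06 dr [-0.1  0.3  0.3]
[{'extent': [297.2, 185.9, 338.4, 237.8], 'score': 0.94}]
[{'xy': [317.5, 209.8], 'score': 0.94}]
[-0.0007705   0.045      -0.00046581]
```

```bash

python3 -m crank '[{"linear":[0,0.03,0],"dr":[0,0,0],"hand":-1},{"linear":[0,0.05,0],"dr":[0,0,0],"hand":-1},{"linear":[0,0.055,0],"dr":[0,0,0],"hand":-1},{"linear":[0,0.058,0],"dr":[0,0,0],"hand":-1},{"linear":[0,0.062,0],"dr":[0,0,0],"hand":-1}]'
python3 -m crank '[{"linear":[0,0.004,0],"dr":[0,0,0],"hand":-1},{"linear":[0,0.008,0],"dr":[0,0,0],"hand":-1},{"linear":[0,0.012,0],"dr":[0,0,0],"hand":-1},{"linear":[0,0.016,0],"dr":[0,0,0],"hand":-1},{"linear":[0,0.019,0],"dr":[0,0,0],"hand":-1},{"linear":[0,0.019,0],"dr":[0,0,0],"hand":-1}]'
python3 - <<'E'
from h import *
o=st();print(totool(o,o['contact_force']),(o['eef_pos']-[.5022,.1925,.0817])@A)
E
```

```text
t: 24.67
eef_pos: [0.5029, 0.1804, 0.0968]
tool_rot: [0.014, -0.024, 0.886, -0.463]
contact_force: [-1.2, -1.8, 3.5]
gripper_width: -0.005
t: 25.17
eef_pos: [0.5011, 0.1912, 0.0812]
tool_rot: [0.013, -0.025, 0.886, -0.462]
contact_force: [-5.3, -10.6, 17.2]
gripper_width: 0.0
t 25.17 p [0.5011 0.1912 0.0812] F [ -5.3 -10.6  17.2] w 0.000 q [ 0.21  0.5  -0.38  2.06 -0.7   0.7  -1.07]
[  5.90922212 -19.96674662  -1.36413629] 0.0003184216667050866
```

```bash

python3 -m crank '[{"linear":[0,0.003,0],"dr":[0,0,0],"hand":-1},{"linear":[0,0.003,0],"dr":[0,0,0],"hand":-1}]'
python3 -m crank '[{"linear":[0,-0.01,0],"dr":[0,0,0],"hand":-1},{"linear":[0,-0.04,0],"dr":[0,0,0],"hand":-1},{"linear":[0,-0.08,0],"dr":[0,0,0],"hand":-1},{"linear":[0,-0.12,0],"dr":[0,0,0],"hand":-1},{"linear":[0,-0.15,0.04],"dr":[0,0,0],"hand":-1},{"linear":[0,-0.15,0.08],"dr":[0,0,0],"hand":-1},{"linear":[0,-0.15,0.08],"dr":[0,0,0],"hand":-1},{"linear":[0,-0.15,0.08],"dr":[0,0,0],"hand":-1}]'
python3 - <<'E'
from h import *
np.set_printoptions(precision=4,suppress=True)
o=st();im=bot.read_camera('wrist');cv2.imwrite('pics/w14.png',im)
print(bot.search_frame('wrist','knob_centre')[:1],bot.place_of('wrist','knob_centre')[:1])
s=bot.read_camera('scene');cv2.imwrite('pics/s14.png',s)
a=cv2.resize(im,(400,250));b=cv2.resize(s[90:340,130:510],(400,263));cv2.imwrite('pics/c14.png',np.hstack([a,b[:250]]))
r=bot.place_of('wrist','knob_centre')
print(tri(ray('wrist',r[0]['xy'],o),ray('scene',(378.5,170.5))))
E
```

```text
t: 25.33
eef_pos: [0.5014, 0.1913, 0.0809]
tool_rot: [0.013, -0.025, 0.886, -0.462]
contact_force: [-13.8, -24.3, 46.7]
gripper_width: 0.0
t: 26.0
eef_pos: [0.509, 0.0398, 0.1534]
tool_rot: [0.011, -0.024, 0.886, -0.463]
contact_force: [-0.4, -0.2, -0.5]
gripper_width: 0.001
t 26.00 p [0.509  0.0398 0.1534] F [-0.4 -0.2 -0.5] w 0.001 q [ 0.4   0.42 -0.26  1.95 -0.59  1.01 -0.99]
[{'extent': [212.9, 163.0, 248.4, 202.3], 'score': 0.92}] [{'xy': [231.1, 182.7], 'score': 0.87}]
[0.5038 0.1789 0.1011]
```

```bash
python3 - <<'E'
from h import *
np.set_printoptions(precision=4,suppress=True)
bot.read_camera('scene')
for n,o0 in dict(tape=(293.6,190.3),glue=(412.8,240.1),tin=(375.9,266.4),mug=(422.4,166.3),offcut=(326.5,283.9),rail_centre=(0,0)).items():
    r=bot.place_of('scene',n);print(n,o0,[np.round(x['xy'],1) for x in r[:1]])
r=bot.place_of('scene','rail_centre')
if r: print(atz('scene',r[0]['xy'],.027))
st();bot.hand_in()
E
```

```text
tape (293.6, 190.3) [array([294.3, 189.1])]
glue (412.8, 240.1) [array([417.9, 239.2])]
tin (375.9, 266.4) [array([403.6, 200. ])]
mug (422.4, 166.3) [array([424.2, 164.2])]
offcut (326.5, 283.9) [array([326.9, 284.9])]
rail_centre (0, 0) [array([370.8, 216.9])]
[0.6187 0.0972 0.027 ]
t 26.65 p [0.5093 0.0429 0.1551] F [0.2 0.2 0.6] w 0.000 q [ 0.4   0.41 -0.27  1.95 -0.59  1.01 -0.99]
the job is handed in; nothing more can be done
```

The knob was pulled out, the rail slid home against the hidden stop, and the knob pushed back in. I handed the job in at 26.7 s with the arm clear; no verdict was reported.

- **Knob out:** it travelled 22 mm and then resisted with about 54 N. When I came back to push it in, the fingers met it where a fully pulled-out knob should be.
- **Rail at the stop:** contact came about 119 mm inside the slot mouth. Pushing harder, up to about 9 N, did not move it further. That is below the stop's 20 N slip limit. I then let go, and a wrist picture showed the rail straight in the slot.
- **Knob in:** I pushed it to within 1 mm of where its face stood at the start, with about 50 N. The camera estimate after that also puts it at its starting position.

**Checks that failed or disagreed:**
- **Finger length:** the real fingertips sit about 19–25 mm behind the reported tool point, so my first knob grasp closed on nothing. I corrected for this by feeling for contact.
- **Rail after clamping:** I did not re-measure its end against the stop after clamping. My only later check is a network point at (0.619, 0.097), which is good only to several millimetres. My last picture was refused because the viewing limit was reached.
- **Bystanders:** the tape, mug and offcut were found within about 3 pixels of their starting places, and the glue within 5. The tin's result landed on the jig, so I take it as a false detection. The tin stood clear of the arm in the last wrist picture. I did not re-check the sander or the square at the end.

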